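# Dry the washed radios: load the crate and lock the hot-air gun on

### The job

Stand every washed two-way radio from the mat upright in the divided crate, one to a cell, setting each one down rather than dropping it. When all of them are in, start the hot-air gun in its bench stand: squeeze its trigger all the way, push the lock-on button on the side of the handle right in while the trigger is held, then ease the trigger so that the lock keeps it on, and let go. Leave the pump bottle, the phone and the tin where they are.

Things in the scene. Friction and masses are not known exactly. Their poses are not given: they have to be found in the camera images.
- radio1: two-way radio without antenna, standing: black box 40 mm thick (its x), 60 wide (y), 90 high (z), 0.25 to 0.4 kg, heavy at the foot; two knobs 15 mm across, 12 mm high on top; keypad, screen and speaker on the -x face. Origin: centre of its underside, z up. Four to six of the six are present, all alike; any may go in any cell
- radio2: two-way radio without antenna, standing: black box 40 mm thick (its x), 60 wide (y), 90 high (z), 0.25 to 0.4 kg, heavy at the foot; two knobs 15 mm across, 12 mm high on top; keypad, screen and speaker on the -x face. Origin: centre of its underside, z up. Four to six of the six are present, all alike; any may go in any cell
- radio3: two-way radio without antenna, standing: black box 40 mm thick (its x), 60 wide (y), 90 high (z), 0.25 to 0.4 kg, heavy at the foot; two knobs 15 mm across, 12 mm high on top; keypad, screen and speaker on the -x face. Origin: centre of its underside, z up. Four to six of the six are present, all alike; any may go in any cell
- radio4: two-way radio without antenna, standing: black box 40 mm thick (its x), 60 wide (y), 90 high (z), 0.25 to 0.4 kg, heavy at the foot; two knobs 15 mm across, 12 mm high on top; keypad, screen and speaker on the -x face. Origin: centre of its underside, z up. Four to six of the six are present, all alike; any may go in any cell
- radio5: two-way radio without antenna, standing: black box 40 mm thick (its x), 60 wide (y), 90 high (z), 0.25 to 0.4 kg, heavy at the foot; two knobs 15 mm across, 12 mm high on top; keypad, screen and speaker on the -x face. Origin: centre of its underside, z up. Four to six of the six are present, all alike; any may go in any cell
- radio6: two-way radio without antenna, standing: black box 40 mm thick (its x), 60 wide (y), 90 high (z), 0.25 to 0.4 kg, heavy at the foot; two knobs 15 mm across, 12 mm high on top; keypad, screen and speaker on the -x face. Origin: centre of its underside, z up. Four to six of the six are present, all alike; any may go in any cell
- crate: grey divided crate on a low steel stand, fixed: 224 mm along its x, 166 along y, walls and dividers 4 mm, 3 cells along x by 2 along y, open on top. Origin: on the table under its centre, z up. Cell centres x = -73, 0, +73 and y = -40, +40 mm; a cell is 69 (x) by 77 mm (y) inside. Cell floor 59 mm, rim 105 mm above the table
- gun: grey pistol-shaped hot-air gun, strapped on its side in a fixed stand. Origin: barrel axis at the handle, 78 mm up. Handle lies level along -x to x = -143 mm: y 0 to 40, z -15 to +15 mm; rest post under it from x = -111. Barrel 72 mm across, along y, tail y = +85, nozzle tip y = -140 mm. Rolled 20 deg about x: nozzle (-y) points 20 deg up, the handle's upper side (+z) leans to the tail
- trigger_face (a point): middle of the trigger's front face, moves with it. The trigger is a black bar with a round front (radius 12 mm), 36 mm long along the gun's x, 24 mm along its z, standing 16 mm out of the handle's front side (y = 0) when free; it faces the gun's -y and is squeezed towards +y. Its middle is at gun x = -62, z = 0 mm. Has the gun's axes
- lock_top (a point): middle of the top of the lock-on button, moves with it: black, round, 16 mm across, on the handle's upper side, 6.5 mm proud when free; at gun x = -62, y = +28 mm, so 44 mm behind the free trigger's face; pressed along the gun's -z. Has the gun's axes
- trigger (a joint): how far the trigger is squeezed: 0 free, 0.012 m right in (stop). Spring: 4 N at the start, 8.5 N right in. Locked on it rests at about 0.0067 m
- lock (a joint): how far the button is pressed: 0 out, 0.0055 m right in (stop). Spring 2 to 4.2 N. Blocked unless the trigger is beyond about 0.0095 m. Once right in, the trigger catches it when easing back and both stay by themselves, the button at 0.0045 to 0.0052 m; squeezing the trigger right in again frees the button
- pump_bottle: bystander: white pump bottle, 60 mm across, 109 mm high, standing. Origin: centre of its underside
- phone: bystander: black phone lying flat, 72 by 148 (its y) by 9 mm. Origin: centre of its underside
- flux_tin: bystander: round metal tin, 56 mm across, 25 mm high. Origin: centre of its underside
Not all that is in view belongs to the job. What is shaped like the radio2 but blue or red is not meant. What is shaped like the radio1 but brown is not meant.

How it is judged:
On the way, in this order (a step that is already met when the one before it is completed fails the run):
1. every radio present stands upright in a cell of the crate, one per cell, let go (x of radio1 in the frame of crate between -0.108 and 0.108 m and y of radio1 in the frame of crate between -0.079 and 0.079 m and z of radio1 in the frame of crate between 0.053 and 0.065 m and angle between each of radio1, radio2, radio3, radio4, radio5, radio6's own z axis and vertical below 0.15 rad and x of radio2 in the frame of crate between -0.108 and 0.108 m and y of radio2 in the frame of crate between -0.079 and 0.079 m and z of radio2 in the frame of crate between 0.053 and 0.065 m and x of radio3 in the frame of crate between -0.108 and 0.108 m and y of radio3 in the frame of crate between -0.079 and 0.079 m and z of radio3 in the frame of crate between 0.053 and 0.065 m and x of radio4 in the frame of crate between -0.108 and 0.108 m and y of radio4 in the frame of crate between -0.079 and 0.079 m and z of radio4 in the frame of crate between 0.053 and 0.065 m and x of radio5 in the frame of crate between -0.108 and 0.108 m and y of radio5 in the frame of crate between -0.079 and 0.079 m and z of radio5 in the frame of crate between 0.053 and 0.065 m and x of radio6 in the frame of crate between -0.108 and 0.108 m and y of radio6 in the frame of crate between -0.079 and 0.079 m and z of radio6 in the frame of crate between 0.053 and 0.065 m and contact force between the fingers and radio1 below 0.2 N and contact force between the fingers and radio2 below 0.2 N and contact force between the fingers and radio3 below 0.2 N and contact force between the fingers and radio4 below 0.2 N and contact force between the fingers and radio5 below 0.2 N and contact force between the fingers and radio6 below 0.2 N), for 0.3 s.
2. the trigger is squeezed all the way (beyond 9 mm) with the lock-on button still out (value of joint trigger above 0.009 m and value of joint lock below 0.002 m), for 0.1 s.
3. the lock-on button is pushed right in (beyond 4.8 mm) while the trigger is held beyond 9 mm (value of joint trigger above 0.009 m and value of joint lock above 0.0048 m), for 0.1 s.
4. the trigger is eased back onto the lock (4.5 to 8.5 mm in) with the button caught in (value of joint trigger between 0.0045 and 0.0085 m and value of joint lock above 0.0035 m), for 0.2 s.
At the end, for the whole second after the job is handed in: each radio present stands on a cell floor of the crate (underside 53 to 65 mm up, lean under 0.15 rad), one per cell, at rest; the trigger rests on the lock 4.5 to 8.5 mm in, the button over 3.5 mm in; bottle, phone and tin within 30 mm of their starts (all of step 4 and x of radio1 in the frame of crate between -0.108 and 0.108 m and y of radio1 in the frame of crate between -0.079 and 0.079 m and z of radio1 in the frame of crate between 0.053 and 0.065 m and angle between each of radio1, radio2, radio3, radio4, radio5, radio6's own z axis and vertical below 0.15 rad and x of radio2 in the frame of crate between -0.108 and 0.108 m and y of radio2 in the frame of crate between -0.079 and 0.079 m and z of radio2 in the frame of crate between 0.053 and 0.065 m and x of radio3 in the frame of crate between -0.108 and 0.108 m and y of radio3 in the frame of crate between -0.079 and 0.079 m and z of radio3 in the frame of crate between 0.053 and 0.065 m and x of radio4 in the frame of crate between -0.108 and 0.108 m and y of radio4 in the frame of crate between -0.079 and 0.079 m and z of radio4 in the frame of crate between 0.053 and 0.065 m and x of radio5 in the frame of crate between -0.108 and 0.108 m and y of radio5 in the frame of crate between -0.079 and 0.079 m and z of radio5 in the frame of crate between 0.053 and 0.065 m and x of radio6 in the frame of crate between -0.108 and 0.108 m and y of radio6 in the frame of crate between -0.079 and 0.079 m and z of radio6 in the frame of crate between 0.053 and 0.065 m and linear speed of each of radio1, radio2, radio3, radio4, radio5, radio6 below 0.03 m/s and distance of each of pump_bottle, phone, flux_tin from where it was at the start of the episode below 0.03 m); the robot touches nothing.
It fails at once if the pump bottle is pushed more than 40 mm or tipped over (distance of pump_bottle from where it was at the start of the episode above 0.04 m or angle between pump_bottle's own z axis and vertical above 0.6 rad).
It fails at once if the phone is pushed more than 40 mm or tipped over (distance of phone from where it was at the start of the episode above 0.04 m or angle between phone's own z axis and vertical above 0.6 rad).
It fails at once if the tin is pushed more than 40 mm or tipped over (distance of flux_tin from where it was at the start of the episode above 0.04 m or angle between flux_tin's own z axis and vertical above 0.6 rad).
It fails at once if a radio is dropped: it falls free, faster than 1.1 m/s (a drop of some 60 mm) ((linear speed of radio1 above 1.1 m/s and contact force between the fingers and radio1 below 0.1 N) or (linear speed of radio2 above 1.1 m/s and contact force between the fingers and radio2 below 0.1 N) or (linear speed of radio3 above 1.1 m/s and contact force between the fingers and radio3 below 0.1 N) or (linear speed of radio4 above 1.1 m/s and contact force between the fingers and radio4 below 0.1 N) or (linear speed of radio5 above 1.1 m/s and contact force between the fingers and radio5 below 0.1 N) or (linear speed of radio6 above 1.1 m/s and contact force between the fingers and radio6 below 0.1 N)).
Of radio1, radio2, radio3, radio4, radio5, radio6 only 4 to 6 are there at a start; the rules pass over those that are not, and their reading is None.
At some moment in a run one of radio1, radio2, radio3, radio4, radio5, radio6 may be knocked a few centimetres aside while the robot is not near it.
It also fails if it takes over 208 s, if anything falls off the work surface, if the arm or the gripper's body presses on something with over 40 N, if the wrist force passes 120 N, or if a joint passes its speed limit or range.

### The arm

A 6-joint arm with a two-finger parallel gripper is mounted at the origin on the work surface. World frame = base frame: x ahead of the robot, y to its left, z up, the work surface at z = 0. Lengths are in m, angles in rad, forces in N, time in s.
With the tool pointing down it reaches from about 0.375 to 0.9 m from the base axis. Payload 3.1 kg.
Tool frame: the origin (TCP) lies between the finger pads; the fingertips stand 17 mm ahead of it and the grasp point (between the pads) lies 2 mm behind it; z points along the fingers, y is the line along which they close (so a half turn about z gives the same grasp; the last joint's range is limited). The gripper opens to 85 mm and grips with 20 to 120 N. Pads are 22 mm wide; open, the fingers measure 114 mm over their backs; the gripper's body (76 mm by 85 mm) begins 54 mm behind the grasp point. The pads swing forward as they close: fully open they stand 13 mm farther back than shut.
Start: joints at [1.095, 0.527, 1.433, -0, 1.181, -0.178], TCP at [0.183, 0.597, 0.248] pointing down, gripper open.
Joint ranges: [-3.08, 3.08], [-0.75, 2.2], [0.22, 2.44], [-1.43, 4.57], [0, 2.65], [-2.85, 2.85]. Speed limits (rad/s): [2.79, 2.79, 3.14, 3.14, 3.14, 3.14].

### API

Orientations are given as a unit quaternion [x, y, z, w].
In Python, from station import sense, vision, order gives the robot as it stands.
- The arm moves only by the shell command python3 -m crank 'ROWS' [OPENING] [FORCE]. ROWS is JSON, a list of rows, each an object with "dp": the shift along the world's x, y, z in units of 30 mm (1.0 is 30 mm), a list of three; "angular": the turn, a rotation vector about the world's x, y, z in degrees, a list of three. In form: [{"dp": [dx, dy, dz], "angular": [ax, ay, az]}, ...]. A call has 1 to 20 rows; each row shifts and turns the commanded pose from where the row before left it; what a row does not reach is not made up. A row lasts 1/10 s, in which the tool goes at most 50 mm and 8.59 degrees, less where a joint would pass 70% of its speed; a pose out of reach is approached as far as the arm can. A call is refused whole if a number of a shift passes 1 or a number of a turn 8.59, either way. A call with a gripper value outside its range is refused whole. OPENING is the closure, from 0 (fully open) to 1 (shut), set as the call begins (- or left out, the last holds). The fingers move at their own pace and stop on an object; FORCE is the grip in N (left out, the last holds). Time passes only in rows, so rows that do not move let the fingers close. It gives the time, the measured TCP pose, the force, the opening and the grip force at its end, in the units of the state.
- sense(): the state, without advancing time (a new reading comes with each control period).
- vision.snapshot(name): name is "side" or "top"; returns a dict with "image" (400x640x3 uint8, blue, green, red), "range_z" (400x640 float32, m along the optical axis (not along the pixel's ray), 0 where there is no reading), "mtx" (3x3 intrinsics, pixels), "dist" ([k1, k2, p1, p2, k3] as OpenCV has them; the pictures are not rectified), "pose" (4x4, takes a point from camera to world coordinates). Camera axes: x right, y down, z forward; pixel columns grow to the right and rows downward; lengths in m; the calibration is good to about 2 mm. A picture is of the moment at which its call begins.
- order.sign_off(): hands the job in; it is judged then, once.
The state is a dict: "t": time; "q": joint angles; "qd": joint speeds; "tau": joint torques, N m; "tcp_pos": TCP position; "tool_rot": TCP orientation; "force": force on the tool from outside, world axes, zero at the start; "ft_torque": the same for the moment, N m; "finger_gap": opening from 0.0 (shut) to 1.0 (fully open); "gripper_force": force on a finger pad.
Only numpy, scipy, OpenCV 4.12 (cv2) and the standard library are available. Lean on these libraries where they do the work, as an engineer would, in place of code of your own. Each camera call takes 0.05 s, during which the arm holds its last target. There are 200 camera calls.

## Working session

There is one attempt and no reset: what is moved stays moved. The work goes in short steps, Python scripts to look and compute and a shell command to move; the robot and the scene stay as the last step left them, time stands still between calls to the robot, and variables do not carry over. Pictures are saved under pics/ and viewed, at most 14 in all, crops included, and the job is handed in when it is done.

```bash
ls; mkdir -p pics; cat > h.py <<'E'
import sys,cv2,numpy as np
sys.path.insert(0,'.')
from station import sense,vision,order
def world(s,u,v,win=0):
    z=s["range_z"][int(v),int(u)]
    p=cv2.undistortPoints(np.array([[[u,v]]],float),s["mtx"],np.array(s["dist"],float))[0,0]
    return (s["pose"]@np.array([p[0]*z,p[1]*z,z,1]))[:3]
def cloud(s):
    h,w=s["range_z"].shape
    uu,vv=np.meshgrid(np.arange(w),np.arange(h))
    p=cv2.undistortPoints(np.stack([uu,vv],-1).reshape(-1,1,2).astype(float),s["mtx"],np.array(s["dist"],float)).reshape(h,w,2)
    z=s["range_z"]
    P=np.stack([p[...,0]*z,p[...,1]*z,z],-1)@s["pose"][:3,:3].T+s["pose"][:3,3]
    P[z<=0]=np.nan
    return P
E
python3 - <<'E'
from h import *
for n in("top","side"):
    s=vision.snapshot(n); cv2.imwrite(f"pics/{n}0.png",s["image"]); np.savez(f"{n}0.npz",**{k:np.array(v) for k,v in s.items()})
    print(n,np.round(s["pose"],3).tolist())
print(sense())
E
```

```text
pics
top [[-0.02, -0.999, 0.047, 0.535], [-1.0, 0.021, 0.013, 0.043], [-0.014, -0.047, -0.999, 1.366], [0.0, 0.0, 0.0, 1.0]]
side [[1.0, 0.013, 0.01, 0.595], [0.001, -0.667, 0.745, -0.735], [0.016, -0.745, -0.666, 0.779], [0.0, 0.0, 0.0, 1.0]]
{'t': 0.1, 'q': array([ 1.09450159e+00,  5.28354611e-01,  1.43379206e+00, -1.08356180e-05,
        1.18141783e+00, -1.78512350e-01]), 'qd': array([ 7.14552387e-05, -2.05889831e-04, -7.09963446e-03,  6.16330771e-04,
       -1.83563848e-03, -2.28023991e-04]), 'tau': array([-1.69555901e-04, -4.43302917e+01, -1.78584856e+01, -2.27662872e-04,
        3.87971231e-03, -1.16863259e-05]), 'tcp_pos': array([0.18306668, 0.59693525, 0.24743718]), 'tool_rot': array([ 1.48339576e-01,  9.88935993e-01, -9.35165431e-04, -3.12315531e-04]), 'force': array([-0.62302634,  0.91547261,  0.06180479]), 'ft_torque': array([0.00504606, 0.00456671, 0.01175632]), 'gripper_force': 0.0, 'finger_gap': 0.9983566415854704}
```

View pics/top0.png

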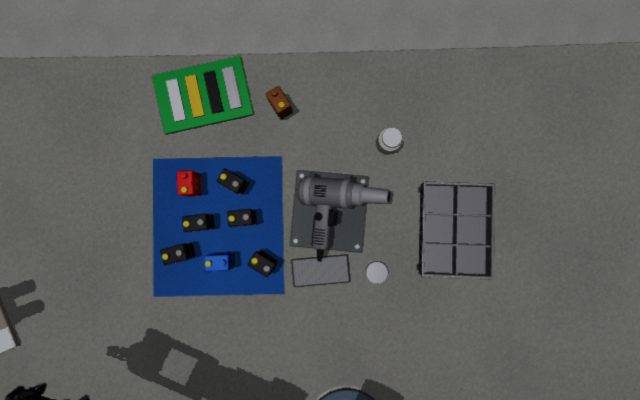

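View pics/side0.png

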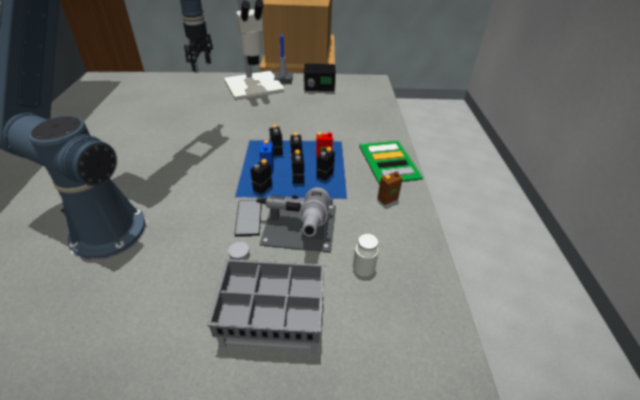

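The top view shows six-ish dark boxes on the blue mat. Possible confusions: black radios at (233,181), (197,222), (242,217), (177,253), (262,262) are the ones I want. Red (188,183), blue (217,262) and brown (280,101) are decoys, and the black strip on the green card at (213,91) is flat. Crate is at (457,229), gun at (330,200), phone (321,271), tin (376,272), bottle (391,140).

```bash
cat > m.py <<'E'
from h import *
def radios(s,ymin=-1,ymax=1,zlo=.075,zhi=.1,show=True):
    P=cloud(s); m=((P[...,2]>zlo)&(P[...,2]<zhi)).astype(np.uint8)
    n,l,st,c=cv2.connectedComponentsWithStats(m,connectivity=4)
    out=[]
    for i in range(1,n):
        if st[i,4]<80 or st[i,4]>3000: continue
        q=P[l==i]; 
        (cx,cy),(w,h),a=cv2.minAreaRect((q[:,:2]*1000).astype(np.float32))
        if w<h: w,h,a=h,w,a+90
        a=(a+90)%180-90
        print("px",c[i].round(),"n",st[i,4],"ctr",round(cx),round(cy),"size",round(w),round(h),"long-axis deg",round(a,1),"z",np.median(q[:,2]).round(3),"col",np.median(s["image"][l==i],0))
E
python3 - <<'E'
from m import *
s=dict(np.load("top0.npz"))
radios(s)
P=cloud(s)
print("mat z",P[280,220],"table",P[330,460], "floor",P[200,440],P[240,470])
m=((P[...,2]>.095)&(P[...,2]<.115)).astype(np.uint8); m[:,:405]=0
q=P[m>0]; print("crate",cv2.minAreaRect((q[:,:2]*1000).astype(np.float32)),len(q))
for n,u,v in(("bottle",391,138),("phone",321,271),("tin",376,272)): print(n,P[v,u])
im=s["image"]
cv2.imwrite("pics/c1.png",cv2.resize(im[150:300,150:290],None,fx=4,fy=4,interpolation=cv2.INTER_CUBIC))
cv2.imwrite("pics/c2.png",cv2.resize(im[160:295,285:405],None,fx=4.4,fy=4.4,interpolation=cv2.INTER_CUBIC))
E
```

```text
px [279. 100.] n 368 ctr 835 151 size 62 41 long-axis deg 31.2 z 0.089 col [25. 52. 93.]
px [387. 143.] n 112 ctr 723 -117 size 57 37 long-axis deg 51.2 z 0.079 col [123. 128. 128.]
px [230. 180.] n 391 ctr 636 274 size 63 42 long-axis deg 58.0 z 0.089 col [30. 29. 29.]
px [186. 183.] n 391 ctr 634 385 size 60 41 long-axis deg 0.5 z 0.089 col [ 25.  27. 157.]
px [319. 212.] n 1494 ctr 539 52 size 206 106 long-axis deg 2.7 z 0.087 col [68. 64. 65.]
px [456. 233.] n 364 ctr 499 -271 size 228 61 long-axis deg 10.6 z 0.092 col [43. 40. 41.]
px [489. 230.] n 300 ctr 501 -352 size 220 29 long-axis deg 1.9 z 0.088 col [25. 23. 24.]
px [240. 217.] n 367 ctr 544 251 size 60 41 long-axis deg -85.7 z 0.089 col [32. 30. 31.]
px [194. 222.] n 381 ctr 534 363 size 62 41 long-axis deg -84.3 z 0.089 col [31. 29. 30.]
px [174. 254.] n 391 ctr 458 414 size 62 41 long-axis deg -74.9 z 0.089 col [30. 28. 28.]
px [262. 264.] n 369 ctr 430 199 size 60 40 long-axis deg 57.1 z 0.089 col [32. 30. 31.]
px [216. 262.] n 375 ctr 436 310 size 60 40 long-axis deg 89.1 z 0.089 col [160.  80.  34.]
mat z [0.3831353  0.31818062 0.00185312] table [ 2.44923155e-01 -2.98552158e-01 -4.32530032e-07] floor [ 0.57776459 -0.24632386  0.05743315] [ 0.47681119 -0.31761394  0.05500145]
crate ((504.3738098144531, -276.9322509765625), (172.65423583984375, 229.82815551757812), 86.9541244506836) 1373
bottle [ 0.72864472 -0.12182077  0.10838188]
phone [0.40200838 0.0549674  0.01060931]
tin [ 0.39865387 -0.08516093  0.02742952]
```

View pics/c1.png

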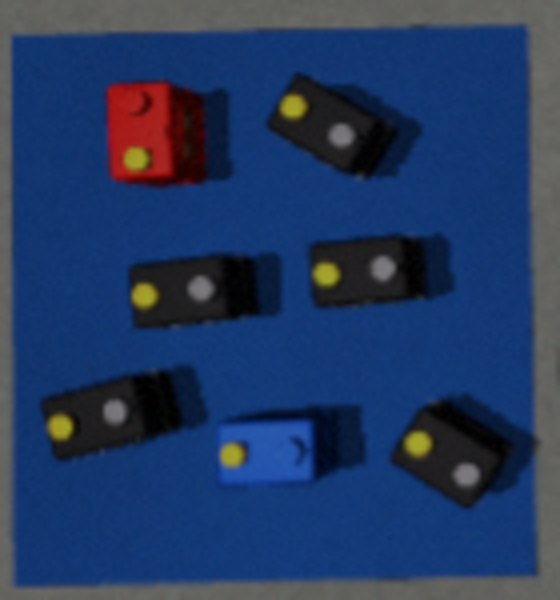

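View pics/c2.png

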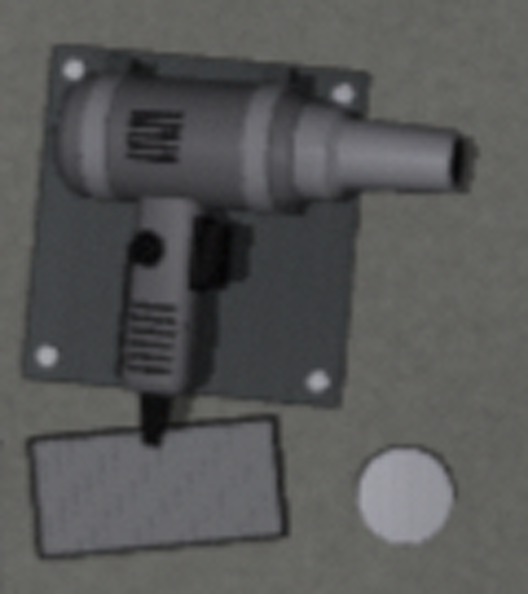

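The crops confirm five two-knob black radios. The gun's lock button is at about (318.6, 216) and its trigger lies to its right. Starting with radio D at (458, 414), with tool yaw going from 73° to 15°.

```bash
cat > go.py <<'E'
from h import *
from scipy.spatial.transform import Rotation as R
# usage: go.py x y z(mm) yaw(deg of tool y)
a=sense(); x,y,z,yw=map(float,sys.argv[1:5])
p=a["tcp_pos"]*1000; d=(np.array([x,y,z])-p)/30
yr=np.radians(yw); ty=np.array([np.cos(yr),np.sin(yr),0]); tz=np.array([0,0,-1]); 
T=R.from_matrix(np.stack([np.cross(ty,tz),ty,tz],1))
rv=(T*R.from_quat(a["tool_rot"]).inv()).as_rotvec(degrees=True)
print("t",round(a["t"],1),"p",p.round(1),"d units",d.round(2),"turn",rv.round(1),"F",a["force"].round(1),"gap",round(a["finger_gap"],3),"grip",round(a["gripper_force"],1))
E
python3 -m crank '[{"dp":[0.9,-0.6,0],"angular":[0,0,-5.8]},{"dp":[0.9,-0.6,0],"angular":[0,0,-5.8]},{"dp":[0.9,-0.6,0],"angular":[0,0,-5.8]},{"dp":[0.9,-0.6,0],"angular":[0,0,-5.8]},{"dp":[0.9,-0.6,0],"angular":[0,0,-5.8]},{"dp":[0.9,-0.6,0],"angular":[0,0,-5.8]},{"dp":[0.9,-0.6,0],"angular":[0,0,-5.8]},{"dp":[0.9,-0.6,0],"angular":[0,0,-5.8]},{"dp":[0.9,-0.6,0],"angular":[0,0,-5.8]},{"dp":[1,-0.7,0],"angular":[0,0,-5.8]},{"dp":[0,0,0],"angular":[0,0,0]},{"dp":[0,0,0],"angular":[0,0,0]}]' 0.2 40
python3 go.py 458 414 74 15
```

```text
t: 1.3
tcp_pos: [0.4565, 0.4138, 0.2477]
tool_rot: [0.61, 0.793, -0.001, -0.001]
force: [0.2, 0.9, -0.8]
finger_gap: 0.802
gripper_force: 0.0
t 1.3 p [456.5 413.8 247.7] d units [ 0.05  0.01 -5.79] turn [ 0.  -0.1  0.1] F [ 0.2  0.9 -0.8] gap 0.802 grip 0.0
```

```bash
python3 -m crank '[{"dp":[0.05,0,-0.8],"angular":[0,0,0]},{"dp":[0,0,-1],"angular":[0,0,0]},{"dp":[0,0,-1],"angular":[0,0,0]},{"dp":[0,0,-1],"angular":[0,0,0]},{"dp":[0,0,-1],"angular":[0,0,0]},{"dp":[0,0,-0.6],"angular":[0,0,0]},{"dp":[0,0,-0.4],"angular":[0,0,0]},{"dp":[0,0,0],"angular":[0,0,0]}]'
python3 -m crank '[{"dp":[0,0,0],"angular":[0,0,0]},{"dp":[0,0,0],"angular":[0,0,0]},{"dp":[0,0,0],"angular":[0,0,0]},{"dp":[0,0,0],"angular":[0,0,0]},{"dp":[0,0,0],"angular":[0,0,0]},{"dp":[0,0,0],"angular":[0,0,0]},{"dp":[0,0,0],"angular":[0,0,0]},{"dp":[0,0,0],"angular":[0,0,0]}]' 1 60
python3 go.py 458 414 74 15
```

```text
t: 2.1
tcp_pos: [0.4559, 0.4145, 0.0726]
tool_rot: [0.609, 0.794, -0.002, -0.001]
force: [-0.2, 0.3, 0.7]
finger_gap: 0.799
gripper_force: 0.0
t: 2.9
tcp_pos: [0.4588, 0.4153, 0.0759]
tool_rot: [0.609, 0.793, 0.002, 0.0]
force: [-0.0, 1.4, 6.6]
finger_gap: 0.459
gripper_force: 62.4
t 2.9 p [458.8 415.3  75.9] d units [-0.03 -0.04 -0.06] turn [-0.1  0.1  0.1] F [-0.   1.4  6.6] gap 0.459 grip 62.4
```

```bash
python3 -m crank '[{"dp":[0,0,0.4],"angular":[0,0,0]},{"dp":[0,0,1],"angular":[0,0,0]},{"dp":[0,0,1],"angular":[0,0,0]},{"dp":[0,0,1],"angular":[0,0,0]},{"dp":[0,0,1],"angular":[0,0,0]},{"dp":[0,0,1],"angular":[0,0,0]},{"dp":[0.1,-0.5,0.5],"angular":[0,0,-0.7]},{"dp":[0.16,-1,0],"angular":[0,0,-0.7]},{"dp":[0.16,-1,0],"angular":[0,0,-0.7]},{"dp":[0.16,-1,0],"angular":[0,0,-0.7]},{"dp":[0.16,-1,0],"angular":[0,0,-0.7]},{"dp":[0.16,-1,0],"angular":[0,0,-0.7]},{"dp":[0.16,-1,0],"angular":[0,0,-0.7]},{"dp":[0.16,-1,0],"angular":[0,0,-0.7]},{"dp":[0.16,-1,0],"angular":[0,0,-0.7]},{"dp":[0.16,-1,0],"angular":[0,0,-0.7]},{"dp":[0.16,-1,0],"angular":[0,0,-0.7]},{"dp":[0.16,-1,0],"angular":[0,0,-0.7]},{"dp":[0.16,-1,0],"angular":[0,0,-0.7]}]'
python3 -m crank '[{"dp":[0.16,-1,0],"angular":[0,0,-0.7]},{"dp":[0.16,-1,0],"angular":[0,0,-0.7]},{"dp":[0.16,-1,0],"angular":[0,0,-0.7]},{"dp":[0.16,-1,0],"angular":[0,0,-0.7]},{"dp":[0.16,-1,0],"angular":[0,0,-0.7]},{"dp":[0.16,-1,0],"angular":[0,0,-0.7]},{"dp":[0.16,-1,0],"angular":[0,0,-0.7]},{"dp":[0.16,-1,0],"angular":[0,0,-0.7]},{"dp":[0.16,-1,0],"angular":[0,0,-0.7]},{"dp":[0.16,-1,0],"angular":[0,0,-0.7]},{"dp":[0.16,-1,0],"angular":[0,0,-0.7]},{"dp":[0.1,-0.6,0],"angular":[0,0,-0.5]},{"dp":[0,-0.4,0],"angular":[0,0,0]},{"dp":[0,0,0],"angular":[0,0,0]}]'
python3 go.py 575 -321 135 -3
python3 - <<'E'
from m import *
s=vision.snapshot("top"); cv2.imwrite("pics/c3.png",cv2.resize(s["image"][140:300,300:520],None,fx=3,fy=3))
print("now on mat");radios(s)
s=vision.snapshot("side"); cv2.imwrite("pics/c4.png",cv2.resize(s["image"][180:360,180:420],None,fx=3,fy=3))
E
```

```text
t: 4.8
tcp_pos: [0.5167, 0.0374, 0.2504]
tool_rot: [0.671, 0.742, -0.001, -0.001]
force: [0.1, 0.7, -4.4]
finger_gap: 0.458
gripper_force: 61.4
t: 6.2
tcp_pos: [0.5733, -0.3217, 0.2506]
tool_rot: [0.722, 0.692, -0.0, -0.001]
force: [-0.3, 0.5, -3.7]
finger_gap: 0.454
gripper_force: 61.4
t 6.2 p [ 573.3 -321.7  250.6] d units [ 0.06  0.02 -3.85] turn [-0.  -0.1 -0.5] F [-0.3  0.5 -3.7] gap 0.454 grip 61.4
now on mat
px [279. 100.] n 368 ctr 835 151 size 60 41 long-axis deg 30.9 z 0.089 col [ 30.  61. 108.]
px [387. 143.] n 114 ctr 727 -120 size 56 42 long-axis deg 48.8 z 0.079 col [141. 147. 146.]
px [230. 180.] n 389 ctr 636 274 size 63 42 long-axis deg 58.0 z 0.089 col [36. 34. 35.]
px [185. 183.] n 397 ctr 634 385 size 60 41 long-axis deg -0.1 z 0.089 col [ 30.  32. 179.]
px [319. 212.] n 1471 ctr 543 44 size 208 111 long-axis deg 8.4 z 0.087 col [79. 75. 76.]
px [454. 232.] n 414 ctr 500 -248 size 226 93 long-axis deg 7.2 z 0.094 col [47.  45.  44.5]
px [240. 217.] n 368 ctr 544 251 size 61 41 long-axis deg -86.0 z 0.089 col [38. 36. 37.]
px [195. 222.] n 379 ctr 534 363 size 61 41 long-axis deg -84.5 z 0.089 col [37. 35. 36.]
px [262. 263.] n 378 ctr 430 199 size 60 41 long-axis deg 56.7 z 0.089 col [38. 36. 37.]
px [216. 262.] n 382 ctr 436 310 size 60 39 long-axis deg 88.6 z 0.089 col [181.  94.  41.]
```

View pics/c4.png

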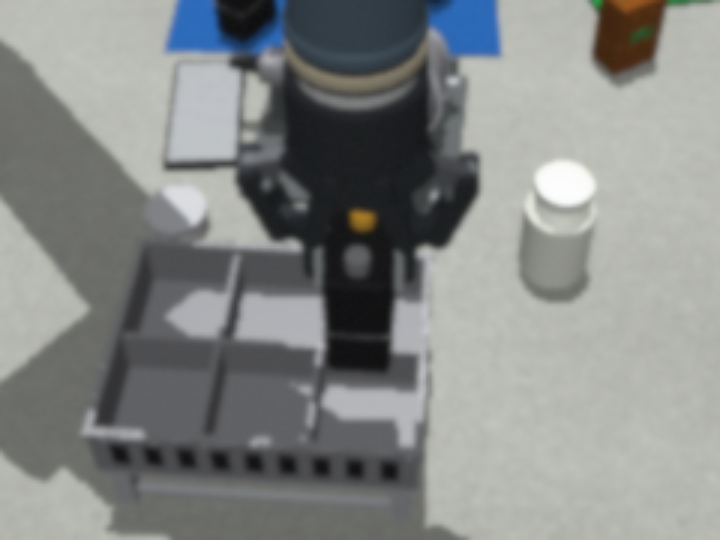

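The radio hangs upright at about (360,300) in the crop, over the right-hand front cell. Lowering it now.

```bash
python3 -m crank '[{"dp":[0.06,0,-0.8],"angular":[0,0,0]},{"dp":[0,0,-1],"angular":[0,0,0]},{"dp":[0,0,-1],"angular":[0,0,0]},{"dp":[0,0,-0.6],"angular":[0,0,0]},{"dp":[0,0,-0.25],"angular":[0,0,0]},{"dp":[0,0,-0.15],"angular":[0,0,0]},{"dp":[0,0,-0.06],"angular":[0,0,0]},{"dp":[0,0,0],"angular":[0,0,0]}]'
python3 go.py 575 -321 135 -3
```

```text
t: 7.1
tcp_pos: [0.5767, -0.3206, 0.1365]
tool_rot: [0.721, 0.693, 0.0, 0.001]
force: [-0.6, -0.9, -3.6]
finger_gap: 0.46
gripper_force: 61.3
t 7.1 p [ 576.7 -320.6  136.5] d units [-0.06 -0.01 -0.05] turn [ 0.1  0.1 -0.7] F [-0.6 -0.9 -3.6] gap 0.46 grip 61.3
```

```bash
python3 -m crank '[{"dp":[0,0,-0.06],"angular":[0,0,0]},{"dp":[0,0,0],"angular":[0,0,0]}]' | grep -E "force|pos"
python3 -m crank '[{"dp":[0,0,0],"angular":[0,0,0]},{"dp":[0,0,0],"angular":[0,0,0]},{"dp":[0,0,0],"angular":[0,0,0]},{"dp":[0,0,0.3],"angular":[0,0,0]},{"dp":[0,0,1],"angular":[0,0,0]},{"dp":[0,0,1],"angular":[0,0,0]},{"dp":[0,0,1],"angular":[0,0,0]},{"dp":[0,0,0.6],"angular":[0,0,0]}]' 0.35
python3 go.py 534 363 74 5.5
```

```text
tcp_pos: [0.5769, -0.3212, 0.1349]
force: [0.5, 0.1, -1.7]
gripper_force: 61.7
t: 8.1
tcp_pos: [0.577, -0.3212, 0.2545]
tool_rot: [0.722, 0.692, 0.0, 0.002]
force: [-0.2, 0.6, -0.4]
finger_gap: 0.653
gripper_force: 0.0
t 8.1 p [ 577.  -321.2  254.5] d units [-1.43 22.81 -6.02] turn [0.2 0.2 7.9] F [-0.2  0.6 -0.4] gap 0.653 grip 0.0
```

```bash
python3 -m crank '[{"dp":[-0.06,1,0],"angular":[0,0,0.35]},{"dp":[-0.06,1,0],"angular":[0,0,0.35]},{"dp":[-0.06,1,0],"angular":[0,0,0.35]},{"dp":[-0.06,1,0],"angular":[0,0,0.35]},{"dp":[-0.06,1,0],"angular":[0,0,0.35]},{"dp":[-0.06,1,0],"angular":[0,0,0.35]},{"dp":[-0.06,1,0],"angular":[0,0,0.35]},{"dp":[-0.06,1,0],"angular":[0,0,0.35]},{"dp":[-0.06,1,0],"angular":[0,0,0.35]},{"dp":[-0.06,1,0],"angular":[0,0,0.35]},{"dp":[-0.06,1,0],"angular":[0,0,0.35]},{"dp":[-0.06,1,0],"angular":[0,0,0.35]}]' 0.25 >/dev/null
python3 - <<'E'
from m import *
s=vision.snapshot("top"); radios(s,)
print("crate");radios(s,zlo=.135,zhi=.17)
cv2.imwrite("pics/c5.png",cv2.resize(s["image"][140:300,150:520],None,fx=2,fy=2))
E
python3 -m crank '[{"dp":[-0.06,1,0],"angular":[0,0,0.35]},{"dp":[-0.06,1,0],"angular":[0,0,0.35]},{"dp":[-0.06,1,0],"angular":[0,0,0.35]},{"dp":[-0.06,1,0],"angular":[0,0,0.35]},{"dp":[-0.06,1,0],"angular":[0,0,0.35]},{"dp":[-0.06,1,0],"angular":[0,0,0.35]},{"dp":[-0.06,1,0],"angular":[0,0,0.35]},{"dp":[-0.06,1,0],"angular":[0,0,0.35]},{"dp":[-0.06,1,0],"angular":[0,0,0.35]},{"dp":[-0.06,1,0],"angular":[0,0,0.35]},{"dp":[0,0.8,0],"angular":[0,0,0]},{"dp":[0,0,0],"angular":[0,0,0]}]' >/dev/null
python3 go.py 534 363 74 5.5
```

```text
px [279. 100.] n 369 ctr 835 151 size 60 41 long-axis deg 31.1 z 0.089 col [ 28.  57. 100.]
px [387. 144.] n 105 ctr 722 -116 size 58 34 long-axis deg 52.8 z 0.08 col [131. 137. 137.]
px [230. 180.] n 385 ctr 636 274 size 62 42 long-axis deg 57.8 z 0.089 col [33. 32. 32.]
px [186. 183.] n 380 ctr 634 384 size 60 41 long-axis deg -1.4 z 0.089 col [ 27.  29. 166.]
px [421. 224.] n 103 ctr 523 -193 size 195 3 long-axis deg -3.1 z 0.084 col [33. 31. 31.]
px [455. 235.] n 405 ctr 504 -268 size 218 136 long-axis deg -3.4 z 0.092 col [46. 44. 45.]
px [489. 243.] n 228 ctr 473 -350 size 165 20 long-axis deg -6.1 z 0.089 col [28. 26. 27.]
px [240. 217.] n 365 ctr 544 251 size 60 41 long-axis deg -85.7 z 0.089 col [35. 34. 34.]
px [195. 222.] n 371 ctr 534 363 size 61 41 long-axis deg -84.5 z 0.089 col [34. 32. 33.]
px [319. 243.] n 268 ctr 475 56 size 75 39 long-axis deg 21.4 z 0.082 col [53. 51. 51.]
px [262. 264.] n 371 ctr 430 199 size 60 41 long-axis deg 56.8 z 0.089 col [35. 33. 34.]
px [216. 262.] n 374 ctr 436 310 size 60 39 long-axis deg 89.3 z 0.089 col [172.   87.5  37. ]
crate
px [383. 195.] n 82 ctr 589 -92 size 30 28 long-axis deg 82.0 z 0.138 col [76.  73.  72.5]
px [481. 198.] n 486 ctr 577 -321 size 61 40 long-axis deg 88.6 z 0.149 col [21. 20. 21.]
t 10.6 p [536.2 366.4 251.4] d units [-0.07 -0.11 -5.91] turn [-0.1  0.1 -0. ] F [-0.3 -0.5 -1.1] gap 0.752 grip 0.0
```

Radio D stands in its cell at (577,−321), top at 149 mm as it should be. Picking C.

```bash
python3 -m crank '[{"dp":[-0.07,-0.1,-0.8],"angular":[0,0,0]},{"dp":[0,0,-1],"angular":[0,0,0]},{"dp":[0,0,-1],"angular":[0,0,0]},{"dp":[0,0,-1],"angular":[0,0,0]},{"dp":[0,0,-1],"angular":[0,0,0]},{"dp":[0,0,-0.6],"angular":[0,0,0]},{"dp":[0,0,-0.45],"angular":[0,0,0]},{"dp":[0,0,0],"angular":[0,0,0]}]' >/dev/null
python3 -m crank '[{"dp":[0,0,0],"angular":[0,0,0]},{"dp":[0,0,0],"angular":[0,0,0]},{"dp":[0,0,0],"angular":[0,0,0]},{"dp":[0,0,0],"angular":[0,0,0]},{"dp":[0,0,0],"angular":[0,0,0]},{"dp":[0,0,0],"angular":[0,0,0]}]' 1 60
python3 go.py 502 -317 250 -3
```

```text
t: 11.95
tcp_pos: [0.5353, 0.3607, 0.0768]
tool_rot: [0.673, 0.739, 0.001, 0.001]
force: [-0.1, -0.7, 6.2]
finger_gap: 0.461
gripper_force: 61.8
t 11.9 p [535.3 360.7  76.8] d units [ -1.11 -22.59   5.77] turn [-0.   0.1 -8.3] F [-0.1 -0.7  6.2] gap 0.461 grip 61.8
```

```bash
python3 -m crank '[{"dp":[0,0,0.4],"angular":[0,0,0]},{"dp":[0,0,1],"angular":[0,0,0]},{"dp":[0,0,1],"angular":[0,0,0]},{"dp":[0,0,1],"angular":[0,0,0]},{"dp":[0,0,1],"angular":[0,0,0]},{"dp":[0,0,1],"angular":[0,0,0]},{"dp":[0,-0.6,0.4],"angular":[0,0,-0.3]},{"dp":[-0.05,-1,0],"angular":[0,0,-0.4]},{"dp":[-0.05,-1,0],"angular":[0,0,-0.4]},{"dp":[-0.05,-1,0],"angular":[0,0,-0.4]},{"dp":[-0.05,-1,0],"angular":[0,0,-0.4]},{"dp":[-0.05,-1,0],"angular":[0,0,-0.4]},{"dp":[-0.05,-1,0],"angular":[0,0,-0.4]},{"dp":[-0.05,-1,0],"angular":[0,0,-0.4]},{"dp":[-0.05,-1,0],"angular":[0,0,-0.4]},{"dp":[-0.05,-1,0],"angular":[0,0,-0.4]},{"dp":[-0.05,-1,0],"angular":[0,0,-0.4]}]' >/dev/null
python3 -m crank '[{"dp":[-0.05,-1,0],"angular":[0,0,-0.4]},{"dp":[-0.05,-1,0],"angular":[0,0,-0.4]},{"dp":[-0.05,-1,0],"angular":[0,0,-0.4]},{"dp":[-0.05,-1,0],"angular":[0,0,-0.4]},{"dp":[-0.05,-1,0],"angular":[0,0,-0.4]},{"dp":[-0.05,-1,0],"angular":[0,0,-0.4]},{"dp":[-0.05,-1,0],"angular":[0,0,-0.4]},{"dp":[-0.05,-1,0],"angular":[0,0,-0.4]},{"dp":[-0.05,-1,0],"angular":[0,0,-0.4]},{"dp":[-0.05,-1,0],"angular":[0,0,-0.4]},{"dp":[-0.05,-1,0],"angular":[0,0,-0.4]},{"dp":[0,-0.6,0],"angular":[0,0,0]},{"dp":[0,-0.4,0],"angular":[0,0,0]},{"dp":[0,0,0],"angular":[0,0,0]}]' >/dev/null
python3 go.py 502 -317 135 -3
```

```text
t 15.1 p [ 502.4 -318.6  248.7] d units [-0.01  0.05 -3.79] turn [-0.  -0.   0.5] F [-0.2  0.2 -3.4] gap 0.459 grip 61.3
```

```bash
python3 -m crank '[{"dp":[0,0.05,-0.8],"angular":[0,0,0]},{"dp":[0,0,-1],"angular":[0,0,0]},{"dp":[0,0,-1],"angular":[0,0,0]},{"dp":[0,0,-0.55],"angular":[0,0,0]},{"dp":[0,0,-0.25],"angular":[0,0,0]},{"dp":[0,0,-0.12],"angular":[0,0,0]},{"dp":[0,0,-0.06],"angular":[0,0,0]},{"dp":[0,0,-0.06],"angular":[0,0,0]},{"dp":[0,0,0],"angular":[0,0,0]}]'|grep -E "force|pos"
python3 -m crank '[{"dp":[0,0,0],"angular":[0,0,0]},{"dp":[0,0,0],"angular":[0,0,0]},{"dp":[0,0,0],"angular":[0,0,0]},{"dp":[0,0,0.3],"angular":[0,0,0]},{"dp":[0,0,1],"angular":[0,0,0]},{"dp":[0,0,1],"angular":[0,0,0]},{"dp":[0,0,1],"angular":[0,0,0]},{"dp":[0,0,0.6],"angular":[0,0,0]}]' 0.35 >/dev/null
python3 go.py 544 251 74 4.3
```

```text
tcp_pos: [0.5035, -0.3162, 0.1358]
force: [-1.1, 0.5, 1.6]
gripper_force: 61.9
t 16.8 p [ 503.7 -316.8  254.3] d units [ 1.34 18.93 -6.01] turn [0.2 0.2 7.7] F [ 0.7 -0.6  0.4] gap 0.645 grip 0.0
```

```bash
python3 -m crank '[{"dp":[0.07,1,0],"angular":[0,0,0.4]},{"dp":[0.07,1,0],"angular":[0,0,0.4]},{"dp":[0.07,1,0],"angular":[0,0,0.4]},{"dp":[0.07,1,0],"angular":[0,0,0.4]},{"dp":[0.07,1,0],"angular":[0,0,0.4]},{"dp":[0.07,1,0],"angular":[0,0,0.4]},{"dp":[0.07,1,0],"angular":[0,0,0.4]},{"dp":[0.07,1,0],"angular":[0,0,0.4]},{"dp":[0.07,1,0],"angular":[0,0,0.4]},{"dp":[0.07,1,0],"angular":[0,0,0.4]}]' 0.25 >/dev/null
python3 - <<'E'
from m import *
s=vision.snapshot("top"); radios(s)
print("crate");radios(s,zlo=.135,zhi=.17)
E
python3 -m crank '[{"dp":[0.07,1,0],"angular":[0,0,0.4]},{"dp":[0.07,1,0],"angular":[0,0,0.4]},{"dp":[0.07,1,0],"angular":[0,0,0.4]},{"dp":[0.07,1,0],"angular":[0,0,0.4]},{"dp":[0.07,1,0],"angular":[0,0,0.4]},{"dp":[0.07,1,0],"angular":[0,0,0.4]},{"dp":[0.07,1,0],"angular":[0,0,0.4]},{"dp":[0.07,1,0],"angular":[0,0,0.4]},{"dp":[0.07,0.9,0],"angular":[0,0,0.4]},{"dp":[0,0,0],"angular":[0,0,0]},{"dp":[0,0,0],"angular":[0,0,0]}]'>/dev/null
python3 go.py 544 251 74 4.3
```

```text
px [279. 100.] n 364 ctr 835 152 size 62 41 long-axis deg 31.4 z 0.089 col [ 27.  56. 100.]
px [386. 143.] n 105 ctr 722 -114 size 56 27 long-axis deg 41.6 z 0.08 col [132. 138. 137.]
px [230. 180.] n 383 ctr 636 273 size 63 41 long-axis deg 59.7 z 0.089 col [33. 31. 32.]
px [185. 183.] n 382 ctr 634 384 size 60 43 long-axis deg -1.9 z 0.089 col [ 27.  29. 167.]
px [315. 206.] n 1051 ctr 554 76 size 199 99 long-axis deg -16.8 z 0.086 col [76. 72. 73.]
px [457. 233.] n 442 ctr 505 -291 size 224 71 long-axis deg 0.3 z 0.093 col [48.  45.5 46.5]
px [240. 217.] n 367 ctr 544 251 size 60 41 long-axis deg -85.6 z 0.089 col [35. 33. 34.]
px [489. 257.] n 137 ctr 436 -343 size 89 23 long-axis deg -4.8 z 0.09 col [28. 25. 26.]
px [262. 263.] n 374 ctr 430 199 size 60 41 long-axis deg 57.2 z 0.09 col [35. 33. 34.]
px [216. 262.] n 378 ctr 436 311 size 60 40 long-axis deg 89.3 z 0.089 col [170.5  86.   37. ]
crate
px [384. 195.] n 80 ctr 588 -95 size 28 24 long-axis deg -8.7 z 0.139 col [119.5 114.  113.5]
px [481. 198.] n 488 ctr 577 -321 size 61 40 long-axis deg 88.4 z 0.149 col [21. 20. 21.]
px [479. 230.] n 480 ctr 503 -313 size 62 41 long-axis deg 86.4 z 0.149 col [22. 21. 22.]
t 18.9 p [542.6 251.1 251.3] d units [ 0.05 -0.   -5.91] turn [ 0.  0. -0.] F [ 0.  -0.4  0.1] gap 0.749 grip 0.0
```

```bash
python3 -m crank '[{"dp":[0.05,0,-0.8],"angular":[0,0,0]},{"dp":[0,0,-1],"angular":[0,0,0]},{"dp":[0,0,-1],"angular":[0,0,0]},{"dp":[0,0,-1],"angular":[0,0,0]},{"dp":[0,0,-1],"angular":[0,0,0]},{"dp":[0,0,-0.6],"angular":[0,0,0]},{"dp":[0,0,-0.45],"angular":[0,0,0]},{"dp":[0,0,0],"angular":[0,0,0]}]' >/dev/null
python3 -m crank '[{"dp":[0,0,0],"angular":[0,0,0]},{"dp":[0,0,0],"angular":[0,0,0]},{"dp":[0,0,0],"angular":[0,0,0]},{"dp":[0,0,0],"angular":[0,0,0]},{"dp":[0,0,0],"angular":[0,0,0]},{"dp":[0,0,0],"angular":[0,0,0]}]' 1 60
python3 go.py 579 -241 250 -3
```

```text
t: 20.3
tcp_pos: [0.5451, 0.251, 0.0769]
tool_rot: [0.68, 0.733, 0.001, 0.001]
force: [-1.1, -1.5, 6.4]
finger_gap: 0.458
gripper_force: 61.9
t 20.3 p [545.1 251.   76.9] d units [  1.13 -16.4    5.77] turn [-0.   0.1 -7.3] F [-1.1 -1.5  6.4] gap 0.458 grip 61.9
```

```bash
python3 -m crank '[{"dp":[0,0,0.4],"angular":[0,0,0]},{"dp":[0,0,1],"angular":[0,0,0]},{"dp":[0,0,1],"angular":[0,0,0]},{"dp":[0,0,1],"angular":[0,0,0]},{"dp":[0,0,1],"angular":[0,0,0]},{"dp":[0,0,1],"angular":[0,0,0]},{"dp":[0,-0.6,0.4],"angular":[0,0,-0.4]},{"dp":[0.07,-1,0],"angular":[0,0,-0.45]},{"dp":[0.07,-1,0],"angular":[0,0,-0.45]},{"dp":[0.07,-1,0],"angular":[0,0,-0.45]},{"dp":[0.07,-1,0],"angular":[0,0,-0.45]},{"dp":[0.07,-1,0],"angular":[0,0,-0.45]},{"dp":[0.07,-1,0],"angular":[0,0,-0.45]},{"dp":[0.07,-1,0],"angular":[0,0,-0.45]},{"dp":[0.07,-1,0],"angular":[0,0,-0.45]},{"dp":[0.07,-1,0],"angular":[0,0,-0.45]},{"dp":[0.07,-1,0],"angular":[0,0,-0.45]},{"dp":[0.07,-1,0],"angular":[0,0,-0.45]},{"dp":[0.07,-1,0],"angular":[0,0,-0.45]}]' >/dev/null
python3 -m crank '[{"dp":[0.07,-1,0],"angular":[0,0,-0.45]},{"dp":[0.07,-1,0],"angular":[0,0,-0.45]},{"dp":[0.07,-1,0],"angular":[0,0,-0.45]},{"dp":[0.07,-0.5,0],"angular":[0,0,-0.2]},{"dp":[0,-0.3,0],"angular":[0,0,0]},{"dp":[0,0,0],"angular":[0,0,0]},{"dp":[0,0,0],"angular":[0,0,0]}]' >/dev/null
python3 go.py 579 -241 135 -3
```

```text
t 22.9 p [ 577.3 -239.7  249.1] d units [ 0.06 -0.04 -3.8 ] turn [-0.1 -0.1  0.1] F [-0.2  0.6 -4.1] gap 0.457 grip 61.5
```

```bash
python3 -m crank '[{"dp":[0.05,-0.04,-0.8],"angular":[0,0,0]},{"dp":[0,0,-1],"angular":[0,0,0]},{"dp":[0,0,-1],"angular":[0,0,0]},{"dp":[0,0,-0.55],"angular":[0,0,0]},{"dp":[0,0,-0.25],"angular":[0,0,0]},{"dp":[0,0,-0.12],"angular":[0,0,0]},{"dp":[0,0,-0.06],"angular":[0,0,0]},{"dp":[0,0,-0.06],"angular":[0,0,0]},{"dp":[0,0,0],"angular":[0,0,0]}]'|grep -E "force|pos"
python3 -m crank '[{"dp":[0,0,0],"angular":[0,0,0]},{"dp":[0,0,0],"angular":[0,0,0]},{"dp":[0,0,0],"angular":[0,0,0]},{"dp":[0,0,0.3],"angular":[0,0,0]},{"dp":[0,0,1],"angular":[0,0,0]},{"dp":[0,0,1],"angular":[0,0,0]},{"dp":[0,0,1],"angular":[0,0,0]},{"dp":[0,0,0.6],"angular":[0,0,0]}]' 0.35 >/dev/null
python3 go.py 636 274 74 -32
```

```text
tcp_pos: [0.5801, -0.2424, 0.1359]
force: [-0.5, 0.6, -0.1]
gripper_force: 61.9
t 24.6 p [ 580.3 -242.9  254.8] d units [ 1.86 17.23 -6.03] turn [  0.2   0.2 -28.9] F [-0.6  0.5  0.9] gap 0.647 grip 0.0
```

```bash
python3 -m crank '[{"dp":[0.11,1,0],"angular":[0,0,-1.7]},{"dp":[0.11,1,0],"angular":[0,0,-1.7]},{"dp":[0.11,1,0],"angular":[0,0,-1.7]},{"dp":[0.11,1,0],"angular":[0,0,-1.7]},{"dp":[0.11,1,0],"angular":[0,0,-1.7]},{"dp":[0.11,1,0],"angular":[0,0,-1.7]},{"dp":[0.11,1,0],"angular":[0,0,-1.7]},{"dp":[0.11,1,0],"angular":[0,0,-1.7]}]' 0.25 >/dev/null
python3 - <<'E'
from m import *
s=vision.snapshot("top"); radios(s)
print("crate");radios(s,zlo=.135,zhi=.17)
E
python3 -m crank '[{"dp":[0.11,1,0],"angular":[0,0,-1.7]},{"dp":[0.11,1,0],"angular":[0,0,-1.7]},{"dp":[0.11,1,0],"angular":[0,0,-1.7]},{"dp":[0.11,1,0],"angular":[0,0,-1.7]},{"dp":[0.11,1,0],"angular":[0,0,-1.7]},{"dp":[0.11,1,0],"angular":[0,0,-1.7]},{"dp":[0.11,1,0],"angular":[0,0,-1.7]},{"dp":[0.11,1,0],"angular":[0,0,-1.7]},{"dp":[0.11,1,0],"angular":[0,0,-1.7]},{"dp":[0,0.2,0],"angular":[0,0,0]},{"dp":[0,0,0],"angular":[0,0,0]}]'>/dev/null
python3 go.py 636 274 74 -32
```

```text
px [279. 100.] n 368 ctr 835 151 size 61 41 long-axis deg 31.2 z 0.089 col [ 29.  58. 103.]
px [387. 143.] n 109 ctr 722 -118 size 58 35 long-axis deg 58.5 z 0.08 col [134. 141. 140.]
px [230. 180.] n 385 ctr 636 274 size 62 42 long-axis deg 58.7 z 0.089 col [34. 33. 33.]
px [186. 183.] n 385 ctr 634 384 size 60 42 long-axis deg -0.7 z 0.089 col [ 28.  30. 172.]
px [306. 190.] n 331 ctr 609 88 size 65 38 long-axis deg -1.0 z 0.088 col [94. 90. 90.]
px [327. 218.] n 444 ctr 538 33 size 82 43 long-axis deg -11.3 z 0.088 col [70.  66.5 66.5]
px [457. 242.] n 334 ctr 468 -274 size 175 70 long-axis deg 15.7 z 0.093 col [48. 45. 46.]
px [489. 257.] n 135 ctr 436 -344 size 89 21 long-axis deg -3.6 z 0.089 col [29. 27. 28.]
px [262. 264.] n 372 ctr 430 199 size 60 40 long-axis deg 56.8 z 0.09 col [36. 35. 36.]
px [216. 262.] n 377 ctr 436 310 size 60 40 long-axis deg 89.8 z 0.09 col [177.  89.  38.]
crate
px [445. 198.] n 453 ctr 580 -240 size 60 41 long-axis deg 85.4 z 0.149 col [24. 23. 24.]
px [481. 198.] n 487 ctr 577 -320 size 61 40 long-axis deg 88.5 z 0.149 col [22. 21. 22.]
px [479. 230.] n 480 ctr 503 -313 size 62 40 long-axis deg 86.4 z 0.15 col [23. 22. 23.]
t 26.6 p [635.2 274.6 251.6] d units [ 0.03 -0.02 -5.92] turn [ 0.   0.  -0.1] F [-0.  -0.5  0.2] gap 0.754 grip 0.0
```

```bash
python3 -m crank '[{"dp":[0.03,0,-0.8],"angular":[0,0,0]},{"dp":[0,0,-1],"angular":[0,0,0]},{"dp":[0,0,-1],"angular":[0,0,0]},{"dp":[0,0,-1],"angular":[0,0,0]},{"dp":[0,0,-1],"angular":[0,0,0]},{"dp":[0,0,-0.6],"angular":[0,0,0]},{"dp":[0,0,-0.45],"angular":[0,0,0]},{"dp":[0,0,0],"angular":[0,0,0]}]' >/dev/null
python3 -m crank '[{"dp":[0,0,0],"angular":[0,0,0]},{"dp":[0,0,0],"angular":[0,0,0]},{"dp":[0,0,0],"angular":[0,0,0]},{"dp":[0,0,0],"angular":[0,0,0]},{"dp":[0,0,0],"angular":[0,0,0]},{"dp":[0,0,0],"angular":[0,0,0]}]' 1 60
python3 go.py 506 -237 250 -3
```

```text
t: 27.95
tcp_pos: [0.6372, 0.2739, 0.0775]
tool_rot: [0.875, 0.485, 0.001, 0.0]
force: [-0.5, -0.2, 4.5]
finger_gap: 0.459
gripper_force: 61.4
t 27.9 p [637.2 273.9  77.5] d units [ -4.37 -17.03   5.75] turn [-0.1  0.1 29. ] F [-0.5 -0.2  4.5] gap 0.459 grip 61.4
```

```bash
python3 -m crank '[{"dp":[0,0,0.4],"angular":[0,0,0]},{"dp":[0,0,1],"angular":[0,0,0]},{"dp":[0,0,1],"angular":[0,0,0]},{"dp":[0,0,1],"angular":[0,0,0]},{"dp":[0,0,1],"angular":[0,0,0]},{"dp":[0,0,1],"angular":[0,0,0]},{"dp":[0,-0.6,0.4],"angular":[0,0,1.5]},{"dp":[-0.26,-1,0],"angular":[0,0,1.7]},{"dp":[-0.26,-1,0],"angular":[0,0,1.7]},{"dp":[-0.26,-1,0],"angular":[0,0,1.7]},{"dp":[-0.26,-1,0],"angular":[0,0,1.7]},{"dp":[-0.26,-1,0],"angular":[0,0,1.7]},{"dp":[-0.26,-1,0],"angular":[0,0,1.7]},{"dp":[-0.26,-1,0],"angular":[0,0,1.7]},{"dp":[-0.26,-1,0],"angular":[0,0,1.7]},{"dp":[-0.26,-1,0],"angular":[0,0,1.7]},{"dp":[-0.26,-1,0],"angular":[0,0,1.7]},{"dp":[-0.26,-1,0],"angular":[0,0,1.7]},{"dp":[-0.26,-1,0],"angular":[0,0,1.7]}]' >/dev/null
python3 -m crank '[{"dp":[-0.3,-1,0],"angular":[0,0,1.7]},{"dp":[-0.3,-1,0],"angular":[0,0,1.7]},{"dp":[-0.3,-1,0],"angular":[0,0,1.7]},{"dp":[-0.3,-0.9,0],"angular":[0,0,1.7]},{"dp":[-0.05,-0.5,0],"angular":[0,0,0.4]},{"dp":[0,0,0],"angular":[0,0,0]},{"dp":[0,0,0],"angular":[0,0,0]}]' >/dev/null
python3 go.py 506 -237 135 -3
```

```text
t 30.6 p [ 504.8 -235.6  249.5] d units [ 0.04 -0.05 -3.82] turn [-0.1 -0.  -0. ] F [ 0.1  0.3 -2.8] gap 0.46 grip 61.2
```

```bash
python3 -m crank '[{"dp":[0.03,-0.05,-0.8],"angular":[0,0,0]},{"dp":[0,0,-1],"angular":[0,0,0]},{"dp":[0,0,-1],"angular":[0,0,0]},{"dp":[0,0,-0.55],"angular":[0,0,0]},{"dp":[0,0,-0.25],"angular":[0,0,0]},{"dp":[0,0,-0.12],"angular":[0,0,0]},{"dp":[0,0,-0.06],"angular":[0,0,0]},{"dp":[0,0,-0.06],"angular":[0,0,0]},{"dp":[0,0,0],"angular":[0,0,0]}]'|grep -E "force|pos"
python3 -m crank '[{"dp":[0,0,0],"angular":[0,0,0]},{"dp":[0,0,0],"angular":[0,0,0]},{"dp":[0,0,0],"angular":[0,0,0]},{"dp":[0,0,0.3],"angular":[0,0,0]},{"dp":[0,0,1],"angular":[0,0,0]},{"dp":[0,0,1],"angular":[0,0,0]},{"dp":[0,0,1],"angular":[0,0,0]},{"dp":[0,0,0.6],"angular":[0,0,0]}]' 0.35 >/dev/null
python3 go.py 430 199 74 -33
```

```text
tcp_pos: [0.5068, -0.2378, 0.1364]
force: [-0.9, 1.2, 3.6]
gripper_force: 61.9
t 32.2 p [ 507.  -238.4  254.8] d units [-2.57 14.58 -6.03] turn [  0.2   0.2 -30.1] F [ 0.1 -0.3  0.8] gap 0.648 grip 0.0
```

```bash
python3 -m crank '[{"dp":[-0.17,0.97,0],"angular":[0,0,-2]},{"dp":[-0.17,0.97,0],"angular":[0,0,-2]},{"dp":[-0.17,0.97,0],"angular":[0,0,-2]},{"dp":[-0.17,0.97,0],"angular":[0,0,-2]},{"dp":[-0.17,0.97,0],"angular":[0,0,-2]},{"dp":[-0.17,0.97,0],"angular":[0,0,-2]},{"dp":[-0.17,0.97,0],"angular":[0,0,-2]}]' 0.25 >/dev/null
python3 - <<'E'
from m import *
s=vision.snapshot("top"); radios(s)
print("crate");radios(s,zlo=.135,zhi=.17)
E
python3 -m crank '[{"dp":[-0.17,0.97,0],"angular":[0,0,-2]},{"dp":[-0.17,0.97,0],"angular":[0,0,-2]},{"dp":[-0.17,0.97,0],"angular":[0,0,-2]},{"dp":[-0.17,0.97,0],"angular":[0,0,-2]},{"dp":[-0.17,0.97,0],"angular":[0,0,-2]},{"dp":[-0.17,0.97,0],"angular":[0,0,-2]},{"dp":[-0.17,0.97,0],"angular":[0,0,-2]},{"dp":[-0.17,0.97,0],"angular":[0,0,-2]},{"dp":[0,0,0],"angular":[0,0,0]},{"dp":[0,0,0],"angular":[0,0,0]}]'>/dev/null
python3 go.py 430 199 74 -33
```

```text
px [279. 100.] n 372 ctr 835 151 size 61 41 long-axis deg 30.9 z 0.089 col [27. 56. 99.]
px [387. 143.] n 111 ctr 725 -117 size 57 38 long-axis deg 45.4 z 0.08 col [130. 136. 135.]
px [185. 183.] n 394 ctr 634 385 size 60 41 long-axis deg -1.2 z 0.089 col [ 27.  29. 167.]
px [319. 212.] n 1481 ctr 539 54 size 206 105 long-axis deg 1.0 z 0.087 col [72. 68. 69.]
px [456. 258.] n 167 ctr 428 -278 size 100 50 long-axis deg 25.0 z 0.094 col [59. 55. 57.]
px [488. 256.] n 138 ctr 436 -339 size 91 30 long-axis deg -3.5 z 0.091 col [30.5 28.  28. ]
px [262. 263.] n 369 ctr 430 199 size 59 41 long-axis deg 56.5 z 0.089 col [34. 33. 34.]
px [216. 262.] n 375 ctr 436 310 size 60 39 long-axis deg 89.9 z 0.089 col [170.  86.  37.]
crate
px [445. 198.] n 451 ctr 581 -240 size 60 40 long-axis deg 88.6 z 0.149 col [23. 22. 23.]
px [481. 198.] n 491 ctr 577 -321 size 62 40 long-axis deg 88.4 z 0.149 col [21. 20. 21.]
px [445. 230.] n 454 ctr 505 -238 size 60 40 long-axis deg 86.7 z 0.149 col [24.  23.  23.5]
px [483. 230.] n 494 ctr 504 -325 size 64 40 long-axis deg 89.0 z 0.149 col [21. 20. 21.]
t 34.0 p [429.7 199.  252. ] d units [ 0.01  0.   -5.93] turn [ 0.   0.  -0.2] F [-0.4 -0.5 -0.3] gap 0.753 grip 0.0
```

```bash
python3 -m crank '[{"dp":[0,0,-0.8],"angular":[0,0,0]},{"dp":[0,0,-1],"angular":[0,0,0]},{"dp":[0,0,-1],"angular":[0,0,0]},{"dp":[0,0,-1],"angular":[0,0,0]},{"dp":[0,0,-1],"angular":[0,0,0]},{"dp":[0,0,-0.6],"angular":[0,0,0]},{"dp":[0,0,-0.45],"angular":[0,0,0]},{"dp":[0,0,0],"angular":[0,0,0]}]' >/dev/null
python3 -m crank '[{"dp":[0,0,0],"angular":[0,0,0]},{"dp":[0,0,0],"angular":[0,0,0]},{"dp":[0,0,0],"angular":[0,0,0]},{"dp":[0,0,0],"angular":[0,0,0]},{"dp":[0,0,0],"angular":[0,0,0]},{"dp":[0,0,0],"angular":[0,0,0]}]' 1 60
python3 go.py 433 -233 250 -3
```

```text
t: 35.4
tcp_pos: [0.4301, 0.1986, 0.0769]
tool_rot: [0.878, 0.478, 0.001, 0.0]
force: [-0.1, -2.3, 7.2]
finger_gap: 0.456
gripper_force: 60.6
t 35.4 p [430.1 198.6  76.9] d units [  0.1  -14.39   5.77] turn [-0.   0.1 29.9] F [-0.1 -2.3  7.2] gap 0.456 grip 60.6
```

```bash
python3 -m crank '[{"dp":[0,0,0.4],"angular":[0,0,0]},{"dp":[0,0,1],"angular":[0,0,0]},{"dp":[0,0,1],"angular":[0,0,0]},{"dp":[0,0,1],"angular":[0,0,0]},{"dp":[0,0,1],"angular":[0,0,0]},{"dp":[0,0,1],"angular":[0,0,0]},{"dp":[0,-0.6,0.4],"angular":[0,0,1.5]},{"dp":[0.01,-1,0],"angular":[0,0,2]},{"dp":[0.01,-1,0],"angular":[0,0,2]},{"dp":[0.01,-1,0],"angular":[0,0,2]},{"dp":[0.01,-1,0],"angular":[0,0,2]},{"dp":[0.01,-1,0],"angular":[0,0,2]},{"dp":[0.01,-1,0],"angular":[0,0,2]},{"dp":[0.01,-1,0],"angular":[0,0,2]},{"dp":[0.01,-1,0],"angular":[0,0,2]},{"dp":[0.01,-1,0],"angular":[0,0,2]},{"dp":[0.01,-1,0],"angular":[0,0,2]},{"dp":[0.01,-1,0],"angular":[0,0,2]},{"dp":[0,-1,0],"angular":[0,0,2]}]' >/dev/null
python3 -m crank '[{"dp":[0,-1,0],"angular":[0,0,2]},{"dp":[0,-0.5,0],"angular":[0,0,2]},{"dp":[0,-0.3,0],"angular":[0,0,0.4]},{"dp":[0,0,0],"angular":[0,0,0]},{"dp":[0,0,0],"angular":[0,0,0]}]' >/dev/null
python3 go.py 433 -233 135 -3
```

```text
t 37.8 p [ 432.5 -232.1  249.7] d units [ 0.02 -0.03 -3.82] turn [-0.1 -0.1  0. ] F [ 0.   0.5 -2.4] gap 0.46 grip 61.7
```

```bash
python3 -m crank '[{"dp":[0.02,-0.03,-0.8],"angular":[0,0,0]},{"dp":[0,0,-1],"angular":[0,0,0]},{"dp":[0,0,-1],"angular":[0,0,0]},{"dp":[0,0,-0.55],"angular":[0,0,0]},{"dp":[0,0,-0.25],"angular":[0,0,0]},{"dp":[0,0,-0.12],"angular":[0,0,0]},{"dp":[0,0,-0.06],"angular":[0,0,0]},{"dp":[0,0,-0.06],"angular":[0,0,0]},{"dp":[0,0,0],"angular":[0,0,0]}]'|grep -E "force|pos"
python3 -m crank '[{"dp":[0,0,0],"angular":[0,0,0]},{"dp":[0,0,0],"angular":[0,0,0]},{"dp":[0,0,0],"angular":[0,0,0]},{"dp":[0,0,0.3],"angular":[0,0,0]},{"dp":[0,0,1],"angular":[0,0,0]},{"dp":[0,0,1],"angular":[0,0,0]},{"dp":[0,0,1],"angular":[0,0,0]},{"dp":[0,0,1],"angular":[0,0,0]},{"dp":[0,0,1],"angular":[0,0,0]},{"dp":[-0.2,0.6,1],"angular":[0,0,0]},{"dp":[-0.2,0.6,1],"angular":[0,0,0]},{"dp":[-0.2,0.6,0],"angular":[0,0,0]},{"dp":[-0.2,0.5,0],"angular":[0,0,0]},{"dp":[0,0.3,0],"angular":[0,0,0]}]' 0.35 >/dev/null
python3 - <<'E'
from m import *
s=vision.snapshot("top"); 
print("crate");radios(s,zlo=.135,zhi=.17)
print("mat");radios(s)
np.savez("top1.npz",**{k:np.array(v) for k,v in s.items()})
t=vision.snapshot("side");np.savez("side1.npz",**{k:np.array(v) for k,v in t.items()})
a=cv2.resize(t["image"][170:350,200:400],None,fx=3,fy=3);b=cv2.resize(t["image"][175:250,225:345],None,fx=5,fy=5,interpolation=cv2.INTER_CUBIC)
cv2.imwrite("pics/c6.png",a);cv2.imwrite("pics/c7.png",b)
# gun geometry from top cloud
P=cloud(s)
# button: dark spot near (318,216); trigger dark near (333,217)
for v in range(206,230,2): print(v,[ (round(float(P[v,u,2]*1000)),int(s["image"][v,u].mean())) for u in range(310,346,3)])
print(P[216,318],P[217,330],P[217,334])
E
```

```text
tcp_pos: [0.4342, -0.2345, 0.136]
force: [0.1, 0.7, 0.3]
gripper_force: 61.8
crate
px [445. 198.] n 450 ctr 580 -240 size 60 40 long-axis deg 85.5 z 0.149 col [23. 22. 23.]
px [384. 195.] n 85 ctr 589 -92 size 31 26 long-axis deg 88.0 z 0.138 col [124. 119. 119.]
px [481. 198.] n 491 ctr 577 -321 size 62 40 long-axis deg 88.6 z 0.149 col [21. 20. 21.]
px [445. 230.] n 451 ctr 506 -238 size 60 40 long-axis deg 87.8 z 0.149 col [24. 22. 23.]
px [483. 230.] n 493 ctr 504 -324 size 63 40 long-axis deg 88.9 z 0.149 col [22. 21. 21.]
px [451. 258.] n 109 ctr 439 -246 size 32 25 long-axis deg -89.6 z 0.149 col [11. 10. 10.]
mat
px [279. 100.] n 368 ctr 835 151 size 60 41 long-axis deg 31.2 z 0.089 col [27. 56. 99.]
px [387. 143.] n 107 ctr 726 -117 size 57 40 long-axis deg 38.6 z 0.08 col [129. 136. 135.]
px [185. 183.] n 392 ctr 634 384 size 60 41 long-axis deg -0.3 z 0.089 col [ 27.  29. 167.]
px [319. 212.] n 1487 ctr 540 53 size 204 104 long-axis deg 2.6 z 0.087 col [72. 69. 70.]
px [489. 257.] n 130 ctr 436 -346 size 90 21 long-axis deg -6.2 z 0.09 col [28. 26. 27.]
px [216. 262.] n 37
[... 955 characters left out ...]
, (9, 48), (81, 61), (80, 49), (84, 99), (90, 105), (90, 33), (86, 18), (88, 11), (80, 22), (5, 30), (8, 65)]
222 [(2, 70), (4, 43), (82, 83), (80, 92), (85, 98), (85, 102), (86, 27), (90, 19), (84, 11), (9, 25), (5, 36), (7, 63)]
224 [(3, 68), (6, 39), (79, 84), (85, 92), (89, 99), (88, 103), (84, 26), (93, 15), (87, 9), (8, 48), (11, 60), (9, 66)]
226 [(8, 70), (75, 32), (80, 87), (78, 91), (88, 100), (89, 102), (85, 55), (11, 23), (6, 43), (10, 65), (5, 65), (9, 66)]
228 [(7, 70), (76, 35), (82, 71), (88, 85), (84, 95), (92, 98), (79, 60), (14, 31), (7, 47), (8, 67), (7, 67), (-1, 66)]
[0.54359    0.05889023 0.09021818] [0.54057007 0.02956495 0.08768366] [0.54037014 0.01979094 0.08892786]
```

View pics/c6.png

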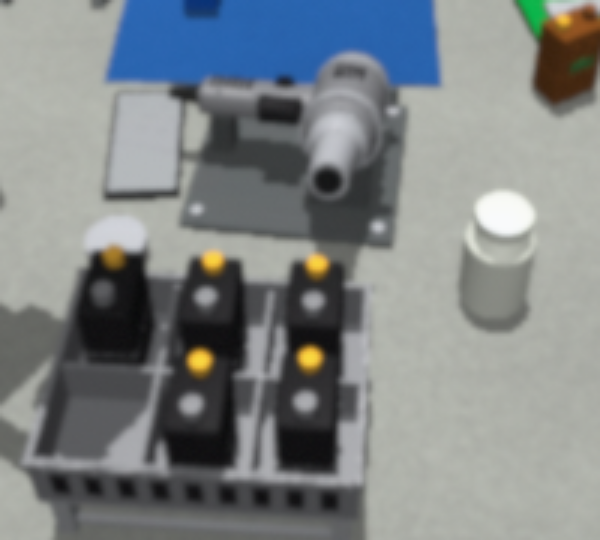

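All five radios stand upright in their cells: knobs at (113,257), (213,262), (317,265), (200,360) and (310,358) in the crop. Bottle and phone are untouched, and the tin is partly hidden at (116,235). Now the gun pose.

```bash
cat > gun.py <<'E'
from h import *
def ray(s,u,v,z):
    p=cv2.undistortPoints(np.array([[[u,v]]],float),s["mtx"],np.array(s["dist"],float))[0,0]
    d=s["pose"][:3,:3]@np.array([p[0],p[1],1]); o=s["pose"][:3,3]
    return (o+d*(z-o[2])/d[2])*1000
def proj(s,P):
    M=np.linalg.inv(s["pose"]); r,_=cv2.Rodrigues(M[:3,:3])
    return cv2.projectPoints(np.array(P,float)/1000,r,M[:3,3],s["mtx"],np.array(s["dist"],float))[0][:,0]
E
python3 - <<'E'
from gun import *
from scipy.spatial.transform import Rotation as R
s=dict(np.load("top1.npz"));t=dict(np.load("side1.npz"))
g=s["image"].mean(2)
m=np.zeros(g.shape,np.uint8); m[205:230,308:324]=(g[205:230,308:324]<45)
n,l,st,c=cv2.connectedComponentsWithStats(m); i=1+st[1:,4].argmax(); print("button px",c[i],st[i]); b=ray(s,*c[i],.0876); print("button",b)
bolts=[ray(s,285+u/4.4,160+v/4.4,.01) for u,v in((73,70),(343,93),(318,380),(46,355))]
B=np.array(bolts);print(B.round(1)); d=[B[0]-B[1],B[3]-B[2]]; print("psi from y edges",[np.degrees(np.arctan2(-e[0],e[1])) for e in d],"x edges",[np.degrees(np.arctan2(e[1],e[0])) for e in (B[0]-B[3],B[1]-B[2])])
for psi in(-3,-5):
    Rg=R.from_euler('z',psi,degrees=True)*R.from_euler('x',-20,degrees=True)
    o=b-Rg.apply([-62,28,21]); print("origin",o)
    pts=np.array([o+Rg.apply(q) for q in([-62,28,21.5],[-80,-16,0],[-44,-16,0],[-62,-16,0],[-62,-4,12],[0,-140,0],[-143,0,15],[-143,40,15],[-143,0,-15])])
    for w,n in((s,"top"),(t,"side")):
        print(n,proj(w,pts).round(1).tolist())
        im=w["image"].copy(); im=cv2.resize(im,None,fx=5,fy=5,interpolation=cv2.INTER_CUBIC)
        for q in proj(w,pts): cv2.circle(im,tuple(int(round(5*x+2)) for x in q),3,(0,0,255),-1)
        cr=im[160*5:260*5,290*5:400*5] if n=="top" else im[180*5:250*5,240*5:340*5]
        cv2.imwrite(f"pics/g_{n}{-psi}.png",cr)
a=cv2.imread("pics/g_top5.png");b=cv2.imread("pics/g_side5.png")
cv2.imwrite("pics/g5t.png",a)
E
```

```text
button px [316.56923077 218.        ] [313 212   9  18  65]
button [538.77965306  62.52803387  87.6       ]
[[649.6 100.6  10. ]
 [632.5 -59.   10. ]
 [463.6 -40.2  10. ]
 [481.3 119.7  10. ]]
psi from y edges [np.float64(-6.0952828678198445), np.float64(-6.32913868994353)] x edges [np.float64(-6.459032920853536), np.float64(-6.354666404545285)]
origin [598.9417533   25.8352903   77.44301898]
top [[316.5, 218.0], [336.1, 226.0], [336.5, 211.3], [336.3, 218.6], [330.1, 218.4], [386.5, 194.1], [327.1, 251.7], [311.8, 250.8], [331.2, 251.1]]
side [[292.3, 195.4], [284.1, 208.0], [297.0, 208.6], [290.5, 208.3], [291.0, 202.7], [310.3, 229.1], [262.4, 199.8], [264.8, 194.7], [262.6, 209.6]]
origin [597.62454589  23.75801551  77.44301898]
top [[316.5, 218.0], [335.8, 226.7], [336.8, 212.0], [336.3, 219.3], [330.1, 218.9], [387.3, 196.6], [325.9, 252.0], [310.7, 250.6], [330.0, 251.6]]
side [[292.3, 195.4], [283.5, 207.8], [296.4, 208.8], [289.9, 208.3], [290.6, 202.7], [307.9, 229.6], [262.2, 199.1], [265.1, 194.1], [262.3, 208.9]]
```

View pics/g_top5.png

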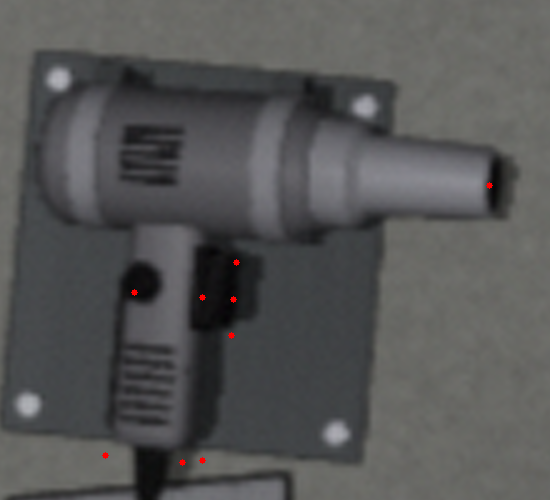

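View pics/g_side5.png

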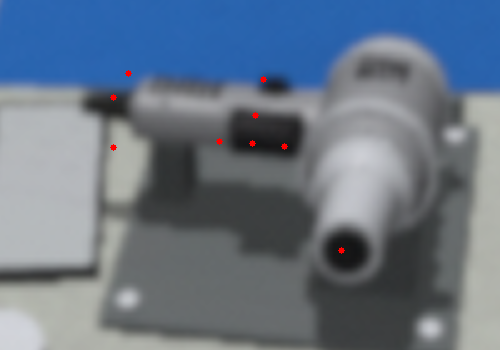

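The red dots sit low-left because shadow skewed the button blob. Read off the crop, the button is at (142,282), i.e. pixel (318.0,216.0). The plate bolts give psi of about −6.2°. Next I'll recompute and work out the tool pose: 20° tilt, with finger 2's inner corner over the button and finger 1 ahead of the trigger.

```bash
cat > gp.py <<'E'
from gun import *
from scipy.spatial.transform import Rotation as R
s=dict(np.load("top1.npz"));t=dict(np.load("side1.npz"))
PSI=-6.2; Rg=R.from_euler('z',PSI,degrees=True)*R.from_euler('x',-20,degrees=True)
O=ray(s,318.0,216.0,.0880)-Rg.apply([-62,28,21]); O[2]=78
TH=np.radians(40); c_,s_=np.cos(TH),np.sin(TH)
ty=np.array([0,c_,s_]); tz=np.array([0,s_,-c_]); Rt=Rg*R.from_matrix(np.stack([np.cross(ty,tz),ty,tz],1))
G,TIP=40,15.6
def tcp(K): return O+Rg.apply(K)-Rt.apply([0,G/2,TIP])   # K = finger-2 inner corner, gun mm
def K_now(p): return Rg.inv().apply(p+Rt.apply([0,G/2,TIP])-O)
if __name__=="__main__":
    a=sense(); p=a["tcp_pos"]*1000
    if len(sys.argv)>3:
        T=tcp(list(map(float,sys.argv[1:4]))); print("target",T.round(1),"units",((T-p)/30).round(2))
    print("t",round(a["t"],1),"p",p.round(1),"K gun",K_now(p).round(1),"turn",(Rt*R.from_quat(a["tool_rot"]).inv()).as_rotvec(degrees=True).round(1),"F gun",Rg.inv().apply(a["force"]).round(1),"gap",round(a["finger_gap"],3))
    for n,v in(("gun x",[1,0,0]),("gun y",[0,1,0]),("gun z",[0,0,1])): print("1mm",n,(Rg.apply(v)/30).round(4))
    print("pre-yaw tool_rot now",R.from_quat(a["tool_rot"]).as_matrix().round(2).tolist())
E
python3 - <<'E'
from gp import *
print("O",O.round(1)); pts=[O+Rg.apply(q) for q in([-62,28,21.5],[-80,-16,0],[-44,-16,0],[0,-140,0],[-143,20,15])]
print(proj(s,pts).round(1).tolist());print(proj(t,pts).round(1).tolist())
E
python3 gp.py -66 22 50
```

```text
O [601.6  18.9  78. ]
[[317.9, 216.0], [337.1, 225.1], [338.3, 210.5], [389.3, 196.0], [319.0, 249.3]]
[[293.9, 196.1], [284.8, 208.5], [297.7, 209.6], [308.4, 230.8], [265.3, 196.9]]
target [537.5  39.6 125.3] units [ 4.29  6.47 -7.59]
t 40.2 p [ 408.8 -154.6  352.9] K gun [-173.  -250.4  193.1] turn [ 14.3 -16.9  85.8] F gun [ 0.1 -0.6 -1.3] gap 0.649
1mm gun x [ 0.0331 -0.0036  0.    ]
1mm gun y [ 0.0034  0.0311 -0.0114]
1mm gun z [0.0012 0.0113 0.0313]
pre-yaw tool_rot now [[0.05, 1.0, -0.0], [1.0, -0.05, 0.0], [0.0, -0.0, -1.0]]
```

```bash
python3 -m crank '[{"dp":[0.35,0.5,-0.2],"angular":[1.19,-1.41,7.15]},{"dp":[0.35,0.5,-0.2],"angular":[1.19,-1.41,7.15]},{"dp":[0.35,0.5,-0.2],"angular":[1.19,-1.41,7.15]},{"dp":[0.35,0.5,-0.2],"angular":[1.19,-1.41,7.15]},{"dp":[0.35,0.5,-0.2],"angular":[1.19,-1.41,7.15]},{"dp":[0.35,0.5,-0.2],"angular":[1.19,-1.41,7.15]},{"dp":[0.35,0.5,-0.2],"angular":[1.19,-1.41,7.15]},{"dp":[0.35,0.5,-0.2],"angular":[1.19,-1.41,7.15]},{"dp":[0.35,0.5,-0.2],"angular":[1.19,-1.41,7.15]},{"dp":[0.35,0.5,-0.2],"angular":[1.19,-1.41,7.15]},{"dp":[0.35,0.5,-0.2],"angular":[1.19,-1.41,7.15]},{"dp":[0.35,0.5,-0.2],"angular":[1.19,-1.41,7.15]},{"dp":[0,0,0],"angular":[0,0,0]},{"dp":[0,0,0],"angular":[0,0,0]}]' 0.54 60 >/dev/null
python3 gp.py -66 10 60
```

```text
target [536.6  31.8 138.8] units [ 0.04  0.28 -4.73]
t 41.6 p [535.4  23.5 280.7] K gun [-66.3 -46.4 190.5] turn [-0.1 -0.1  0.1] F gun [-0.8 -0.3 -0.7] gap 0.461
1mm gun x [ 0.0331 -0.0036  0.    ]
1mm gun y [ 0.0034  0.0311 -0.0114]
1mm gun z [0.0012 0.0113 0.0313]
pre-yaw tool_rot now [[-0.99, 0.1, 0.04], [0.11, 0.93, 0.34], [0.0, 0.34, -0.94]]
```

```bash
python3 -m crank '[{"dp":[0.04,0.06,-0.9],"angular":[0,0,0]},{"dp":[0,0.06,-1],"angular":[0,0,0]},{"dp":[0,0.06,-1],"angular":[0,0,0]},{"dp":[0,0.06,-1],"angular":[0,0,0]},{"dp":[0,0.04,-0.5],"angular":[0,0,0]},{"dp":[0,0,-0.33],"angular":[0,0,0]},{"dp":[0,0,0],"angular":[0,0,0]},{"dp":[0,0,0],"angular":[0,0,0]}]' >/dev/null
python3 gp.py -66 10 27
python3 - <<'E'
from gp import *
t=vision.snapshot("side"); im=cv2.resize(t["image"],None,fx=5,fy=5,interpolation=cv2.INTER_CUBIC)
a=sense();p=a["tcp_pos"]*1000
for q in (p+Rt.apply([0,20,15.6]),p+Rt.apply([0,-20,15.6])):
    u=proj(t,[q])[0]; print(u); cv2.circle(im,(int(5*u[0]+2),int(5*u[1]+2)),3,(0,0,255),-1)
cv2.imwrite("pics/c8.png",im[150*5:250*5,230*5:350*5])
E
```

```text
target [535.4  20.6 107.8] units [-0.06 -0.37 -1.09]
t 42.4 p [537.2  31.8 140.6] K gun [-65.4   9.4  61.7] turn [-0.1  0.1  0.1] F gun [ 0.9  0.4 -0.6] gap 0.463
1mm gun x [ 0.0331 -0.0036  0.    ]
1mm gun y [ 0.0034  0.0311 -0.0114]
1mm gun z [0.0012 0.0113 0.0313]
pre-yaw tool_rot now [[-0.99, 0.1, 0.04], [0.11, 0.93, 0.34], [-0.0, 0.34, -0.94]]
[292.16198829 184.73238461]
[290.12420924 197.35841679]
```

View pics/c8.png

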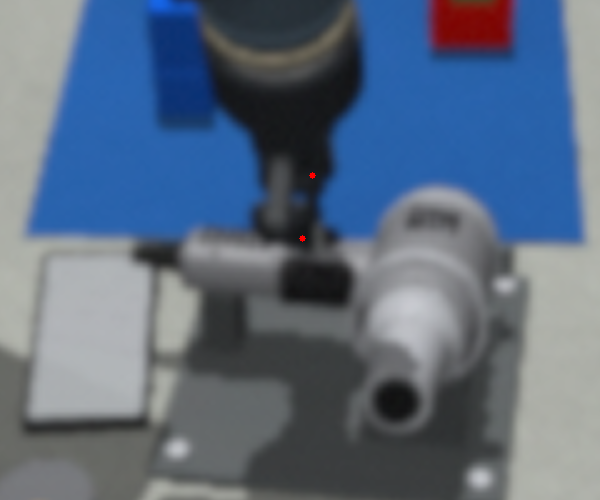

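The fingers hang just above the handle, with finger 1's tip at about (287,238). The trigger is at (317,282). I'll nudge +x by 4 mm and lower along the gun's −z to touch off on the handle's top.

```bash
python3 -m crank '[{"dp":[0.04,-0.2,-0.5],"angular":[0,0,0]},{"dp":[0.03,-0.19,-0.5],"angular":[0,0,0]},{"dp":[0,0,-0.09],"angular":[0,0,0]},{"dp":[0,0,0],"angular":[0,0,0]}]' >/dev/null
python3 gp.py|head -1
for i in 1 2 3; do python3 -m crank '[{"dp":[0,-0.03,-0.09],"angular":[0,0,0]},{"dp":[0,0,0],"angular":[0,0,0]}]'>/dev/null; python3 gp.py|head -1; done
```

```text
t 42.9 p [538.3  20.4 106.2] K gun [-63.2  10.7  25.6] turn [-0.1 -0.1  0.1] F gun [0.5 0.4 1.1] gap 0.459
t 43.0 p [538.8  19.7 104.5] K gun [-62.5  10.6  23.7] turn [-0.1  0.1  0.1] F gun [ 0.6 -0.   0.1] gap 0.457
t 43.2 p [538.8  18.8 101.9] K gun [-62.4  10.7  21. ] turn [-0.1  0.1  0.1] F gun [0.1 0.2 0.9] gap 0.46
t 43.5 p [538.8  17.8  99. ] K gun [-62.4  10.8  18. ] turn [-0.1  0.1  0.1] F gun [ 0.8 -1.   0.1] gap 0.46
```

```bash
for i in 1 2 3 4 5; do python3 -m crank '[{"dp":[0,-0.012,-0.035],"angular":[0,0,0]},{"dp":[0,0,0],"angular":[0,0,0]}]'>/dev/null; python3 gp.py|head -1; done
```

```text
t 43.6 p [538.8  17.5  98.1] K gun [-62.3  10.8  17. ] turn [-0.1  0.1  0.1] F gun [0.6 0.7 0.3] gap 0.458
t 43.9 p [538.9  17.3  97.5] K gun [-62.2  10.8  16.4] turn [-0.1  0.1  0.1] F gun [-0.2 -1.   3.6] gap 0.463
t 44.0 p [538.9  17.3  97.2] K gun [-62.2  10.9  16.1] turn [-0.2  0.1  0.1] F gun [-1.  -2.5  9.2] gap 0.46
t 44.2 p [538.9  17.3  97. ] K gun [-62.1  10.9  15.9] turn [-0.3  0.1  0.1] F gun [-2.6 -4.7 14.3] gap 0.465
t 44.5 p [539.   17.2  96.8] K gun [-62.1  11.   15.7] turn [-0.3  0.1  0.1] F gun [-4.  -8.6 18.3] gap 0.462
```

Touch-off: the fingertip meets the handle top with K z reading 1.6 mm high, so I'll correct the tip length. A 35° tilt leaves more clearance to the handle's front, so I'll use that. Backing off and re-tilting.

```bash
sed -i 's/np.radians(40)/np.radians(35)/; s/G,TIP=40,15.6/G,TIP=40,17.7/' gp.py
python3 -m crank '[{"dp":[0,0,0.2],"angular":[0,0,0]},{"dp":[0,0.05,0.3],"angular":[0,0,0]},{"dp":[0,0,0],"angular":[0,0,0]}]'>/dev/null; python3 gp.py -62 10 25
```

```text
target [539.3  19.7 110. ] units [-0.    0.07  0.01]
t 44.8 p [539.4  17.5 109.8] K gun [-61.7   8.   24.1] turn [-5.   0.7  0. ] F gun [-0.2  0.4 -0.4] gap 0.459
1mm gun x [ 0.0331 -0.0036  0.    ]
1mm gun y [ 0.0034  0.0311 -0.0114]
1mm gun z [0.0012 0.0113 0.0313]
pre-yaw tool_rot now [[-0.99, 0.1, 0.04], [0.11, 0.93, 0.34], [-0.0, 0.34, -0.94]]
```

```bash
python3 -m crank '[{"dp":[0,0.02,0],"angular":[-2.5,0.3,0]},{"dp":[0,0.05,0],"angular":[-2.5,0.3,0]},{"dp":[0,0,0],"angular":[0,0,0]},{"dp":[0,0,0],"angular":[0,0,0]}]'>/dev/null; python3 gp.py -62 10 25|head -2
for i in 1 2 3 4; do python3 -m crank '[{"dp":[0.006,0.062,-0.023],"angular":[0,0,0]},{"dp":[0,0,0],"angular":[0,0,0]}]'>/dev/null; python3 gp.py|head -1; done
```

```text
target [539.3  19.7 110. ] units [ 0.02 -0.01  0.04]
t 45.1 p [538.8  19.9 108.7] K gun [-62.6  10.6  23.9] turn [-0.1  0.   0. ] F gun [ 0.5  0.6 -0. ] gap 0.457
t 45.4 p [538.9  21.4 107.9] K gun [-62.6  12.3  23.6] turn [-0.1 -0.   0.1] F gun [-0.4 -0.1 -0.6] gap 0.461
t 45.5 p [539.1  23.4 107.4] K gun [-62.7  14.3  23.8] turn [-0.1  0.   0.1] F gun [0.1 0.1 0.3] gap 0.459
t 45.8 p [539.3  25.4 106.8] K gun [-62.7  16.5  23.9] turn [-0.1  0.   0. ] F gun [-1.1  0.9  0.3] gap 0.457
t 46.0 p [539.5  27.4 106.1] K gun [-62.7  18.5  24. ] turn [-0.1  0.   0. ] F gun [-0.1 -1.   0.4] gap 0.459
```

```bash
for i in 1 2 3 4 5; do python3 -m crank '[{"dp":[0.006,0.062,-0.021],"angular":[0,0,0]},{"dp":[0,0,0],"angular":[0,0,0]}]'>/dev/null; python3 gp.py|head -1; done
```

```text
t 46.1 p [539.7  29.2 105.5] K gun [-62.7  20.5  24.1] turn [-0.1  0.   0. ] F gun [ 0.3 -0.2  0.9] gap 0.46
t 46.4 p [540.   30.6 105. ] K gun [-62.5  22.   24. ] turn [-0.  0.  0.] F gun [-0.8 -1.2  0.9] gap 0.466
t 46.5 p [540.2  32.2 104.4] K gun [-62.5  23.7  24. ] turn [0.  0.1 0. ] F gun [-1.1 -3.8  1.4] gap 0.46
t 46.8 p [540.5  34.2 103.7] K gun [-62.4  25.8  24. ] turn [-0.   0.1  0.1] F gun [-0.3 -5.2 -0.2] gap 0.46
t 47.0 p [540.7  36.  103.1] K gun [-62.4  27.8  24.1] turn [-0.   0.1  0. ] F gun [-0.2 -5.8  0.9] gap 0.46
```

```bash
for i in 1 2 3 4; do python3 -m crank '[{"dp":[0.006,0.062,-0.021],"angular":[0,0,0]},{"dp":[0,0,0],"angular":[0,0,0]}]'>/dev/null; python3 gp.py|head -1; done
```

```text
t 47.1 p [540.9  37.7 102.4] K gun [-62.4  29.6  24.1] turn [0.  0.1 0. ] F gun [-0.6 -8.   0.8] gap 0.46
t 47.4 p [541.1  39.4 101.8] K gun [-62.4  31.4  24.1] turn [0.  0.1 0. ] F gun [-1.5 -7.3 -0.1] gap 0.457
t 47.5 p [541.3  41.1 101.1] K gun [-62.4  33.2  24. ] turn [0.  0.1 0. ] F gun [-1.5 -7.8 -0. ] gap 0.458
t 47.8 p [541.4  42.5 100.7] K gun [-62.4  34.7  24.1] turn [ 0.1  0.1 -0. ] F gun [-1.6 -9.5  1.2] gap 0.459
```

```bash
python3 -m crank '[{"dp":[0.003,0.031,-0.011],"angular":[0,0,0]},{"dp":[0,0,0],"angular":[0,0,0]}]'>/dev/null; python3 gp.py|head -1
python3 - <<'E'
from gp import *
a=vision.snapshot("top"); b=vision.snapshot("side")
A=cv2.resize(a["image"][180:255,290:365],None,fx=5.3,fy=5.3,interpolation=cv2.INTER_CUBIC)
B=cv2.resize(b["image"][165:240,250:325],None,fx=5.3,fy=5.3,interpolation=cv2.INTER_CUBIC)
cv2.imwrite("pics/c9.png",np.clip(np.hstack([A,B])*1.6,0,255).astype(np.uint8))
E
```

```text
t 48.0 p [541.5  42.6 100.6] K gun [-62.3  34.9  24. ] turn [ 0.2  0.1 -0. ] F gun [ -2.9 -13.5   1.5] gap 0.456
```

View pics/c9.png

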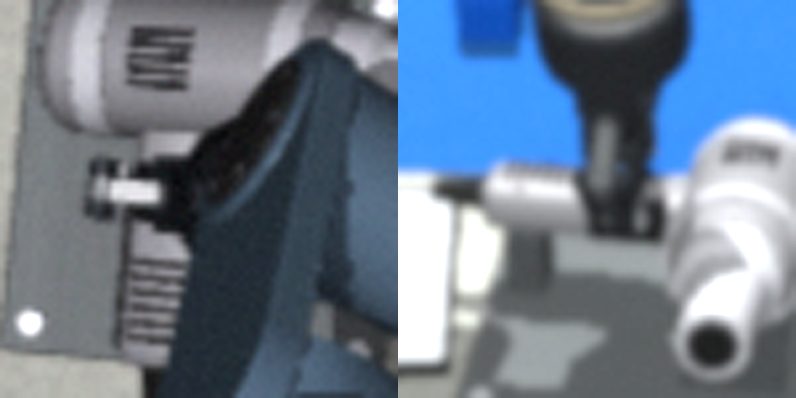

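The trigger is at its stop: 13.5 N and no further motion. But finger 2 sits too far to the tail side, at left (85–130,185), with the button near (148,191). I'll back off and narrow the gap to about 31 mm.

```bash
sed -i 's/G,TIP=40/G,TIP=31/' gp.py
python3 -m crank '[{"dp":[-0.03,-0.3,0.13],"angular":[0,0,0]},{"dp":[-0.03,-0.3,0.13],"angular":[0,0,0]},{"dp":[0,0,0],"angular":[0,0,0]},{"dp":[0,0,0],"angular":[0,0,0]},{"dp":[0,0,0],"angular":[0,0,0]}]' 0.645 >/dev/null; python3 gp.py -62 20 25|head -2
```

```text
target [540.8  33.4 107.7] units [0.06 0.19 0.  ]
t 48.5 p [539.   27.8 107.7] K gun [-63.2  14.6  23. ] turn [-0.1 -0.   0. ] F gun [ 0.2 -0.3  0.1] gap 0.357
```

```bash
python3 -m crank '[{"dp":[0.03,0.02,0.06],"angular":[0,0,0]},{"dp":[0.01,0.13,-0.04],"angular":[0,0,0]},{"dp":[0,0,0],"angular":[0,0,0]}]' >/dev/null; python3 gp.py|head -1
for i in 1 2 3; do python3 -m crank '[{"dp":[0.006,0.062,-0.023],"angular":[0,0,0]},{"dp":[0,0,0],"angular":[0,0,0]}]'>/dev/null; python3 gp.py|head -1; done
```

```text
t 48.9 p [541.   31.3 108.7] K gun [-61.6  17.7  25.2] turn [ 0.   0.1 -0. ] F gun [-0.8 -4.2  1.1] gap 0.353
t 49.0 p [541.2  32.9 108.1] K gun [-61.6  19.5  25.2] turn [-0.   0.1  0. ] F gun [-0.6 -5.3  2.1] gap 0.354
t 49.2 p [541.4  34.8 107.4] K gun [-61.6  21.5  25.2] turn [-0.   0.1  0.1] F gun [ 0.6 -6.1  2.8] gap 0.355
t 49.5 p [541.6  36.6 106.7] K gun [-61.6  23.4  25.2] turn [-0.   0.1  0.1] F gun [ 0.7 -6.5  2.8] gap 0.356
```

```bash
for i in 1 2 3; do python3 -m crank '[{"dp":[0.006,0.062,-0.023],"angular":[0,0,0]},{"dp":[0,0,0],"angular":[0,0,0]}]'>/dev/null; python3 gp.py|head -1; done
```

```text
t 49.6 p [541.8  38.3 106.1] K gun [-61.5  25.3  25.2] turn [-0.   0.1  0. ] F gun [-0.6 -8.   3.9] gap 0.354
t 49.9 p [542.   40.1 105.4] K gun [-61.5  27.2  25.1] turn [-0.   0.1  0. ] F gun [-0.5 -8.6  3.2] gap 0.356
t 50.0 p [542.2  41.5 104.9] K gun [-61.5  28.7  25.1] turn [0.  0.1 0. ] F gun [ -1.1 -10.7   3.7] gap 0.357
```

```bash
for i in 1 2 3 4 5; do python3 -m crank '[{"dp":[-0.003,-0.022,-0.045],"angular":[0,0,0]},{"dp":[0,0,0],"angular":[0,0,0]}]'>/dev/null; python3 gp.py|head -1; done
```

```text
t 50.2 p [542.2  41.3 104.5] K gun [-61.5  28.6  24.7] turn [-0.1  0.1  0.1] F gun [ -1.5 -11.1  10.3] gap 0.357
t 50.5 p [542.3  41.1 104.2] K gun [-61.4  28.5  24.4] turn [-0.1  0.2  0.1] F gun [ -3.  -11.5  17.2] gap 0.356
t 50.6 p [542.2  41.  104. ] K gun [-61.4  28.5  24.1] turn [-0.2  0.2  0.1] F gun [ -3.8 -14.2  25. ] gap 0.358
t 50.9 p [542.3  40.8 103.7] K gun [-61.4  28.5  23.8] turn [-0.3  0.2  0.1] F gun [ -5.  -15.4  31.9] gap 0.353
t 51.0 p [542.8  38.5 101.1] K gun [-60.6  27.2  20.5] turn [0.  0.3 0. ] F gun [ -2.6 -15.2  19.1] gap 0.354
```

```bash
for i in 1 2 3; do python3 -m crank '[{"dp":[-0.003,-0.022,-0.03],"angular":[0,0,0]},{"dp":[0,0,0],"angular":[0,0,0]}]'>/dev/null; python3 gp.py|head -1; done
```

```text
t 51.2 p [543.   37.1  98.8] K gun [-60.3  26.8  18. ] turn [0.1 0.3 0.1] F gun [ -1.9 -13.6  13. ] gap 0.355
t 51.5 p [542.9  36.5  97.4] K gun [-60.3  26.7  16.5] turn [0.1 0.3 0.1] F gun [ -1.  -11.3   9.4] gap 0.356
t 51.6 p [542.9  36.4  97. ] K gun [-60.3  26.7  16. ] turn [-0.   0.3  0.1] F gun [ -1.5 -10.8  12.7] gap 0.356
```

```bash
python3 -m crank '[{"dp":[-0.001,-0.011,-0.031],"angular":[0,0,0]},{"dp":[0,0,0],"angular":[0,0,0]},{"dp":[0,0,0],"angular":[0,0,0]}]'>/dev/null; python3 gp.py|head -1
for i in 1 2 3 4 5 6; do python3 -m crank '[{"dp":[-0.005,-0.047,0.017],"angular":[0,0,0]},{"dp":[0,0,0],"angular":[0,0,0]}]'>/dev/null; python3 gp.py|head -1; done
```

```text
t 52.0 p [542.9  36.3  96.7] K gun [-60.2  26.7  15.7] turn [-0.1  0.3  0.1] F gun [ -1.5 -12.8  17. ] gap 0.356
t 52.1 p [542.9  36.1  96.8] K gun [-60.3  26.5  15.7] turn [-0.2  0.3  0.2] F gun [ 0.4 -5.5 13.8] gap 0.356
t 52.4 p [542.7  34.9  97.1] K gun [-60.3  25.3  15.6] turn [-0.2  0.3  0.2] F gun [ 0.4 -5.3 12.6] gap 0.352
t 52.5 p [542.5  33.1  97.4] K gun [-60.3  23.4  15.2] turn [-0.2  0.3  0.2] F gun [ 1.5 -7.1 11. ] gap 0.352
t 52.8 p [542.3  31.9  97.8] K gun [-60.4  22.2  15.2] turn [-0.2  0.3  0.2] F gun [ 0.4 -4.9 10.9] gap 0.359
t 53.0 p [542.1  31.   98.1] K gun [-60.5  21.2  15.1] turn [-0.2  0.2  0.2] F gun [ 2.  -2.1  8.2] gap 0.356
t 53.1 p [541.5  30.4  98.2] K gun [-61.   20.6  15.1] turn [-0.3  0.2  0.2] F gun [1.9 2.  7.3] gap 0.354
```

```bash
python3 -m crank '[{"dp":[-0.005,-0.047,0.017],"angular":[0,0,0]},{"dp":[-0.005,-0.047,0.017],"angular":[0,0,0]},{"dp":[0,0,0],"angular":[0,0,0]}]'>/dev/null; python3 gp.py|head -1
python3 -m crank '[{"dp":[0,0.01,0.06],"angular":[0,0,0]},{"dp":[-0.01,-0.1,0.1],"angular":[0,0,0]},{"dp":[-0.01,-0.1,0.2],"angular":[0,0,0]},{"dp":[0,0,0.5],"angular":[0,0,0]},{"dp":[0,0,1],"angular":[0,0,0]},{"dp":[0,0,1],"angular":[0,0,0]},{"dp":[0,0,1],"angular":[0,0,0]},{"dp":[0,0,1],"angular":[0,0,0]},{"dp":[0,-0.5,1],"angular":[0,0,0]},{"dp":[-0.3,-1,0],"angular":[0,0,0]},{"dp":[-0.3,-1,0],"angular":[0,0,0]},{"dp":[-0.3,-1,0],"angular":[0,0,0]},{"dp":[-0.3,-1,0],"angular":[0,0,0]},{"dp":[-0.2,-1,0],"angular":[0,0,0]},{"dp":[0,0,0],"angular":[0,0,0]}]'>/dev/null; python3 gp.py|head -1
python3 - <<'E'
from gp import *
from m import radios
a=vision.snapshot("top"); b=vision.snapshot("side")
A=cv2.resize(a["image"][185:255,295:365],None,fx=5.6,fy=5.6,interpolation=cv2.INTER_CUBIC)
B=cv2.resize(b["image"][175:245,255:325],None,fx=5.6,fy=5.6,interpolation=cv2.INTER_CUBIC)
cv2.imwrite("pics/c10.png",np.clip(np.hstack([A,B])*1.5,0,255).astype(np.uint8))
radios(a,zlo=.135,zhi=.17)
P=cloud(a); 
for n,u,v in(("bottle",391,138),("phone",321,271),("tin",376,272)): print(n,P[v,u])
E
```

```text
t 53.5 p [540.3  28.3  99. ] K gun [-62.   18.2  15.1] turn [-0.4  0.   0.2] F gun [1.6 1.7 7.6] gap 0.35
t 55.0 p [ 496.8 -149.   274. ] K gun [ -86.1 -211.7  117.6] turn [0.  0.  0.3] F gun [-0.3  0.1 -0.1] gap 0.353
px [445. 198.] n 450 ctr 580 -240 size 59 40 long-axis deg 88.2 z 0.149 col [24. 23. 24.]
px [480. 197.] n 430 ctr 577 -320 size 62 40 long-axis deg 88.8 z 0.149 col [22. 21. 22.]
bottle [ 0.72867615 -0.12184761  0.10817737]
phone [0.401753   0.05498998 0.00801552]
tin [ 0.39879373 -0.08502968  0.02879803]
```

View pics/c10.png

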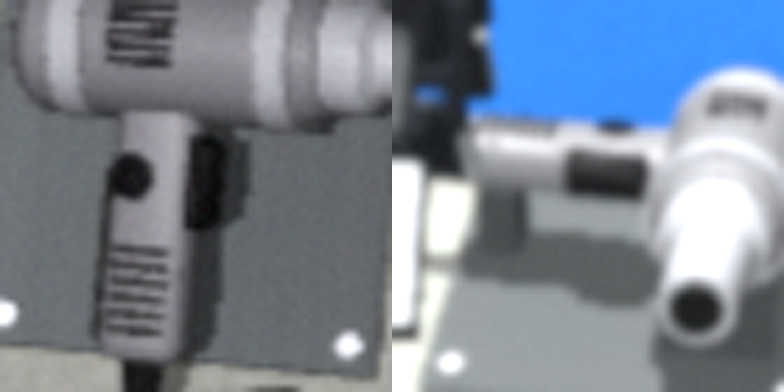

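Button now looks nearly flush: at (615,125) in the side half it is about 2 px high, against 3.6 px before. Comparing brightness profiles across the trigger with the earlier frame, once the arm is out of the way.

```bash
python3 -m crank '[{"dp":[-0.5,0.8,1],"angular":[0,0,0]},{"dp":[-0.5,0.8,1],"angular":[0,0,0]},{"dp":[-0.5,0.8,0.5],"angular":[0,0,0]},{"dp":[0,0.5,0],"angular":[0,0,0]},{"dp":[0,0,0],"angular":[0,0,0]},{"dp":[0,0,0],"angular":[0,0,0]}]'>/dev/null
python3 - <<'E'
from gp import *
from m import radios
a=vision.snapshot("top"); b=vision.snapshot("side")
radios(a,zlo=.135,zhi=.17)
for v in(213,216,219): print("top",v,s["image"][v,322:346].mean(1).astype(int),a["image"][v,322:346].mean(1).astype(int),sep="\n")
for u in(293,294,295): print("side col",u,t["image"][188:215,u].mean(1).astype(int),b["image"][188:215,u].mean(1).astype(int),sep="\n")
cv2.imwrite("pics/c11.png",cv2.resize(b["image"][170:350,200:400],None,fx=3,fy=3))
P=lambda q:[(O+Rg.apply(x)) for x in q]
print("trigger face px free/locked/full",proj(a,P([[-62,-16,0],[-62,-9.3,0],[-62,-4,0]])).round(1).tolist())
print("button top side free/in",proj(b,P([[-62,28,21.5],[-62,28,16.7]])).round(1).tolist())
E
```

```text
px [445. 198.] n 448 ctr 580 -239 size 59 40 long-axis deg 88.3 z 0.149 col [24. 23. 24.]
px [481. 198.] n 488 ctr 577 -321 size 62 40 long-axis deg 88.6 z 0.149 col [21. 21. 22.]
px [446. 230.] n 437 ctr 505 -238 size 60 40 long-axis deg 85.5 z 0.149 col [23. 22. 23.]
px [483. 229.] n 488 ctr 504 -324 size 63 40 long-axis deg 88.9 z 0.149 col [22. 21. 22.]
top
213
[ 96 102 107 108 104  94  66  23  16  13  18  19  17  11  11  14  25  30
  32  35  48  64  68  67]
[ 97 106 110 110 108  94  68  24  16  21  15   9  15  22  33  32  34  46
  65  69  68  69  67  69]
top
216
[ 66 101 105 107 102  82  54  23  16  16  20  16  13   9  12  19  30  32
  31  44  60  65  66  67]
[ 69 103 107 110 105  86  53  22  16  16  12  10  14  27  31  31  34  47
  65  68  67  66  69  67]
top
219
[ 94 104 105 106  98  76  36  23  16  20  20  18  12   8  10  19  30  32
  32  48  63  65  66  65]
[ 95 105 105 108 100  76  37  26  10  13  12  10  17  30  33  32  34  48
  64  68  67  66  67  67]
side col
293
[104 104 103 103 103 101  93  73  52  49  81 122 143 135 101  63  50  47
  40  33  26  25  45  75  96 105 107]
[101 101 100 100 100 100  99  92  76  61  81 119 140 133 101  66  49  39
  32  26  22  31  59  88 100 103 104]
side col
294
[104 103 103 103 102 102  93  70  45  39  71 116 143 141 107  65  49  48
  41  33  27  25  43  74  95 104 107]
[101 101 100 100  99  99  99  91  72  55  73 113 139 138 107  67  48  41
  33  26  22  30  57  86 100 104 105]
side col
295
[104 103 102 102 102 102  93  70  46  38  70 114 143 145 109  66  47  45
  40  35  27  25  40  69  93 104 107]
[101 100 100 100 100 100  99  92  74  55  71 111 139 142 109  67  47  41
  33  24  24  28  57  86 100 103 103]
trigger face px free/locked/full [[337.7, 217.8], [335.1, 217.5], [333.1, 217.4]]
button top side free/in [[293.9, 196.1], [293.8, 197.7]]
```

View pics/c11.png

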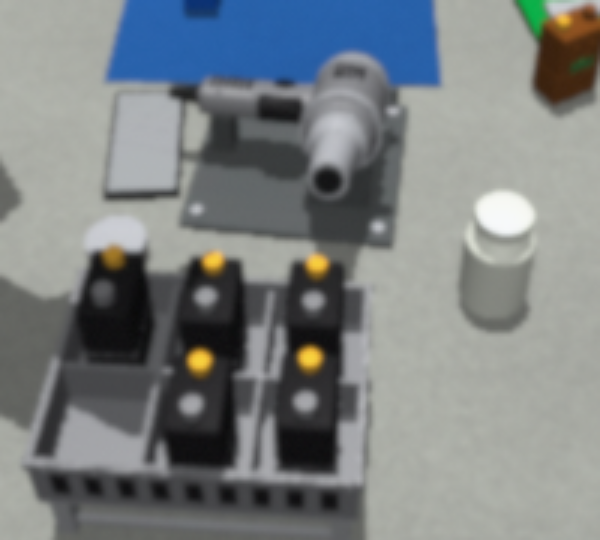

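The trigger's front edge moved about 2 px and the button dropped about 1.4 px, which fits the locked position. All five radios stand upright with knobs visible, and the bystanders haven't moved. Handing in.

```bash
python3 -c "
from h import *
print(order.sign_off())"
```

```text
the job is handed in; nothing more can be done
None
```

I handed the job in without a verdict shown: the last pictures show all five radios upright, one per cell, the hot-air gun's trigger held by its lock, and the bottle, phone and tin unmoved.

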